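# Set the green paint brush in the slanted rest

### The arm

A 6-joint arm with a two-finger parallel gripper is mounted at the origin on the work surface. World frame = base frame: x ahead of the robot, y to its left, z up, the work surface at z = 0. Lengths are in m, angles in degrees, forces in N, time in s.
With the tool pointing down it reaches from about 0.4 to 0.825 m from the base axis. Payload 7 kg.
Tool frame: the origin (TCP) lies at the very end of the fingers, on their centre line; the grasp point (between the pads) lies 19 mm behind it (r.grasp_offset is the z of the grasp point in the tool frame, in m); z points along the fingers, y is the direction in which the jaws open and shut (so a half turn about z gives the same grasp; the last joint's range is limited). The gripper opens to 88 mm and grips with 3 to 60 N. Pads are 19 mm wide; open, the fingers measure 130 mm over their backs; the gripper's body (78 mm by 193 mm) begins 47 mm behind the grasp point.
Start: joints at [83.085, 20.546, 0.682, 0, -70.136, -16.507], TCP at [0.268, 0.619, 0.227] pointing down, gripper open.
Joint ranges: [-176.03, 176.03], [-82.01, 121.73], [-58.28, 71.71], [-173.87, 95.51], [-174.79, -0.11], [-173.66, 173.66]. Speed limits (degrees/s): [136.94, 136.94, 172.46, 180, 180, 180].

### API

Orientations are given as [roll, pitch, yaw] about the fixed x, y, z axes, in that order (R = Rz(yaw) Ry(pitch) Rx(roll)).
In Python, from plant import r gives the robot as it stands.
- The arm moves only by the tool carry_out, never from a script. Its argument "plan" is a list of rows, each a list of 6 numbers: the shift along the world's x, y, z in m, then the turn, a rotation vector about the world's x, y, z in rad. In form: [[tx, ty, tz, wx, wy, wz], ...]. A call has 1 to 12 rows; each row shifts and turns the pose as measured when the row begins; what a row does not reach is not made up. A row lasts 1/12 s, in which the tool goes at most 41.7 mm and 7.16 degrees, less where a joint would pass 70% of its speed; a pose out of reach is approached as far as the arm can. A call with a gripper value outside its range is refused whole. "fingers" is the closure, from -1 (fully open) to 1 (shut), set as the call begins (left out, the last holds). The fingers move at their own pace and stop on an object; "force" is the grip in N (left out, the last holds). Time passes only in rows, so rows that do not move let the fingers close. It gives the time, the measured TCP pose, the force and the opening at its end, in the units of the state.
- r.get_state(): the state, without advancing time (a new reading comes with each control period).
- r.capture(name): name is "side" or "top" or "wrist"; returns the picture (420x560x3 uint8, red, green, blue); there is no depth.
- r.camera_model(name): a dict with "fov_y" (degrees; the focal length in pixels is half the picture's height over the tangent of half this angle, whatever the lens; pixels are square), "cx", "cy" (the principal point, pixels), "k1" (the pictures are not rectified: a ray, as slopes to the right and down, at radius r is drawn at 1 + k1 r^2 times it, then the intrinsics apply), "R" (3x3) and "t" (3): a world point X has camera coordinates R X + t; the wrist camera has in their place "mount" (4x4, takes a point from camera to tool coordinates, whose origin is the TCP and whose axes are the flange's). Camera axes: x right, y down, z forward; pixel columns grow to the right and rows downward; lengths in m; the calibration is good to about 2 mm. A picture is of the moment at which its call begins: read the wrist's pose just before it. camera_model takes no time and is no camera call.
- r.close_job(): hands the job in, once; it reports no verdict.
The state is a dict: "time_s": time; "joints": joint angles; "qd": joint speeds; "joint_torque": joint torques, N m; "tcp_pos": TCP position; "eef_rot": TCP orientation; "contact_force": force on the tool from outside, world axes, zero at the start; "moment": the same for the moment, N m; "gripper_width": finger opening in m.
Only numpy, scipy, OpenCV 4.12 (cv2) and the standard library are available. Lean on these libraries where they do the work, as an engineer would, in place of code of your own. Each camera call takes 0.05 s, during which the arm holds its last target.

### The job

Take the brush with the green handle from the plywood board and set it in the slanted brush rest, bristles at the low end by the blue stop and handle at the high end, so that the parasol painter can take it up again at a slant. Bring it right down into both white saddles, with its middle midway between them, before letting go, and leave the yellow and red brushes where they lie.

Things in the scene. Friction and masses are not known exactly. Their poses are not given: they have to be found in the camera images.
- green_brush: Flat brush, green handle, 260 mm, lying flat on a 12 mm board, others 100 mm aside. Origin: mid-length, on the flat underside; x to the handle's end, z out of the upper face. In mm: handle x -40 to 130, 22 wide, 16 thick (pale band at 100); steel ferrule x -81 to -39, 34 wide, 16 thick; brown rigid bristles x -130 to -80, 34 wide. 60 g, balances near x = 0: grip there across the 22 mm.
- cradle: Fixed rest, a plank sloping 30 deg; its frame is the one the set brush should have. Origin 120 mm up, mid-channel on the line of the saddle floors; x up the slope (away from the robot), y level, z square to it. In mm: white saddles, floors z = 0: x -98 to -62 (50 wide), x 70 to 100 (40 wide); cheeks to z = 16, flared to 30. Blue stop's face x = -142, top z = 20. Open between; plank at z = -32.
- yellow_brush: A flat paint brush of the same shape and size as the green one, with a yellow handle, lying on the plywood board. A bystander: leave it alone. Same origin and axes as the green brush.
- red_brush: A flat paint brush of the same shape and size as the green one, with a red handle, lying on the plywood board. A bystander: leave it alone. Same origin and axes as the green brush.

How it is judged (in metres and radians):
On the way:
1. the green brush is down in the rest, handle end high, while the fingers still hold it (x of green_brush in the frame of cradle between -0.02 and 0.02 m and y of green_brush in the frame of cradle between -0.015 and 0.015 m and z of green_brush in the frame of cradle between -0.008 and 0.012 m and angle between the x axis of green_brush and the x axis of cradle, either way round below 0.18 rad and angle between green_brush's own x axis and vertical below 1.3 rad and contact force between the fingers and green_brush above 0.5 N), for 0.1 s.
At the end, for the whole second after the job is handed in: Green brush released and at rest in the saddles, handle high: within 20 mm along the slope, 15 mm across, -8 to +12 mm in height of the cradle origin, within 10 degrees of the slope, bearing on the rest; yellow and red brushes within 20 mm of where they lay (x of green_brush in the frame of cradle between -0.02 and 0.02 m and y of green_brush in the frame of cradle between -0.015 and 0.015 m and z of green_brush in the frame of cradle between -0.008 and 0.012 m and angle between the x axis of green_brush and the x axis of cradle, either way round below 0.18 rad and angle between green_brush's own x axis and vertical below 1.3 rad and contact force between green_brush and cradle above 0.1 N and linear speed of green_brush below 0.02 m/s and distance of each of yellow_brush, red_brush from where it was at the start of the episode below 0.02 m); the robot touches nothing.
It fails at once if the yellow brush is moved by more than 20 mm (distance of yellow_brush from where it was at the start of the episode above 0.02 m).
It fails at once if the red brush is moved by more than 20 mm (distance of red_brush from where it was at the start of the episode above 0.02 m).
It also fails if it takes over 34 s, if anything falls off the work surface, if the arm or the gripper's body presses on something with over 40 N, if the wrist force passes 120 N, or if a joint passes its speed limit or range.

## Working session

There is one attempt and no reset: what is moved stays moved. The work goes in short steps, Python scripts to look and compute and a tool call to move; the robot and the scene stay as the last step left them, time stands still between calls to the robot, and variables do not carry over. Pictures are saved under pics/ and viewed, and the job is handed in when it is done.

Besides the shell and the picture viewer there is one more tool, called after "Call:" by a JSON object that holds its "method" and its "body". carry_out: Moves the arm, as the interface text tells. Its arguments: {"type":"object","properties":{"plan":{"type":"array"},"fingers":{"type":"number"},"force":{"type":"number"}},"required":["plan"]}

```bash
mkdir -p pics; ls
cat > h.py <<'E'
import numpy as np, cv2, json
from plant import r
def snap(name,fn):
    st=r.get_state(); im=r.capture(name); cv2.imwrite('pics/'+fn+'.png',cv2.cvtColor(im,cv2.COLOR_RGB2BGR)); np.save('pics/'+fn+'.npy',im); json.dump({k:np.array(st[k]).tolist() for k in st},open('pics/'+fn+'.json','w')); return im
E
python3 - <<'E'
from h import *
for n in ['side','top','wrist']: snap(n,n+'0'); print(n,r.camera_model(n))
print(r.get_state(), r.grasp_offset)
E
```

```text
pics
side {'fov_y': 57.13646684594123, 'cx': 278.66865093907154, 'cy': 209.97742962953, 'k1': -0.04830110522866361, 'R': array([[ 0.99948637, -0.03182606,  0.00375579],
       [-0.01681529, -0.62059251, -0.78395292],
       [ 0.02728095,  0.7834871 , -0.62080891]]), 't': array([-0.55291855,  0.07034101,  1.01226648])}
top {'fov_y': 49.319200366068465, 'cx': 277.67652012238386, 'cy': 205.00370893944864, 'k1': -0.026189615479081173, 'R': array([[ 0.05714403, -0.99835732, -0.0041507 ],
       [-0.97631531, -0.05501246, -0.2092416 ],
       [ 0.20866954,  0.0160093 , -0.97785517]]), 't': array([-0.07051492,  0.5835953 ,  0.86313996])}
wrist {'fov_y': 67.98352182782247, 'cx': 280.21505834057797, 'cy': 207.2594785735214, 'k1': -0.05591905418436279, 'mount': array([[-2.38472906e-04, -9.64239604e-01, -2.65031941e-01,
         7.18156881e-02],
       [ 9.99999921e-01, -3.14066568e-04,  2.42848225e-04,
         3.76495206e-04],
       [-3.17401548e-04, -2.65031862e-01,  9.64239603e-01,
        -1.57113358e-01],
       [ 0.00000000e+00,  0.00000000e+00,  0.00000000e+00,
         1.00000000e+00]])}
{'time_s': 0.15, 'joints': array([ 8.30844310e+01,  2.05831355e+01,  6.46471973e-01, -1.33668407e-02,
       -7.01357270e+01, -1.65073874e+01]), 'qd': array([ 0.04194853, -0.13974821,  0.18909785,  0.0664147 ,  0.00546934,
       -0.05072044]), 'joint_torque': array([-1.45961141e-03, -5.83277178e+01,  2.93291295e+01,  7.00117260e+00,
        8.77227198e-03, -1.13891292e-04]), 'tcp_pos': array([0.26820433, 0.61903592, 0.22583407]), 'eef_rot': array([ 1.79927022e+02, -8.52127112e-03, -2.34275009e+01]), 'contact_force': array([ 0.43197201,  0.72119849, -0.14833905]), 'moment': array([ 0.00261172,  0.01883496, -0.02030994]), 'gripper_width': 0.0876458578926836} -0.0188
```

View pics/side0.png

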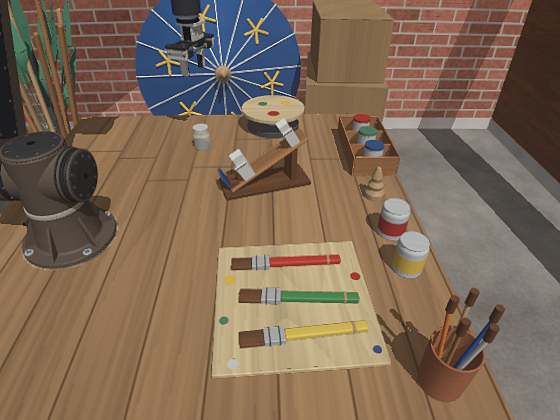

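View pics/top0.png

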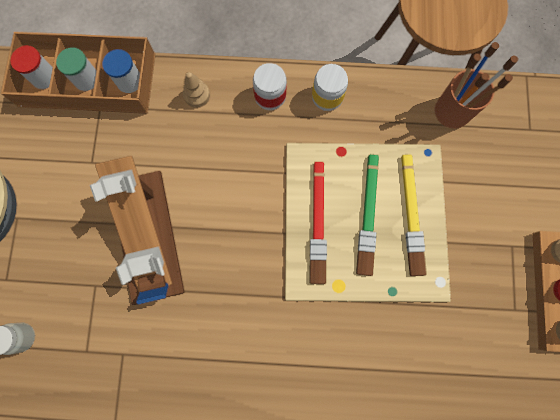

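View pics/wrist0.png

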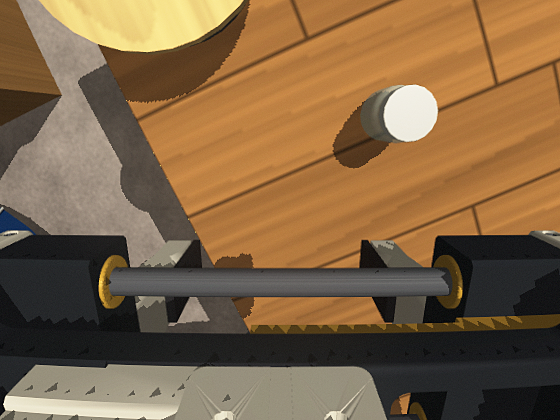

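```bash
cat >> h.py <<'E'
CM={n:r.camera_model(n) for n in ['side','top','wrist']}
from scipy.spatial.transform import Rotation as Ro
def cam(n,st=None):
    m=CM[n]
    if n!='wrist': R=m['R'];t=m['t']; return R.T,-R.T@t
    Rt=Ro.from_euler('xyz',st['eef_rot'],degrees=True).as_matrix(); M=np.array(m['mount'])
    return Rt@M[:3,:3], Rt@M[:3,3]+np.array(st['tcp_pos'])
def ray(n,uv,st=None):
    m=CM[n]; f=210/np.tan(np.radians(m['fov_y']/2)); d=(np.array(uv,float)-[m['cx'],m['cy']])/f
    s=d.copy()
    for _ in range(20): s=d/(1+m['k1']*(s@s))
    A,o=cam(n,st); v=A@np.array([s[0],s[1],1]); return o,v/np.linalg.norm(v)
def plane(n,uv,z,st=None):
    o,v=ray(n,uv,st); return o+v*(z-o[2])/v[2]
def tri(*obs):
    A=np.zeros((3,3));b=np.zeros(3);L=[]
    for ob in obs:
        o,v=ray(*ob);P=np.eye(3)-np.outer(v,v);A+=P;b+=P@o;L.append((o,P))
    X=np.linalg.solve(A,b); return X,[round(1000*np.linalg.norm(P@(X-o)),1) for o,P in L]
def proj(n,X,st=None):
    m=CM[n]; f=210/np.tan(np.radians(m['fov_y']/2)); A,o=cam(n,st); c=A.T@(np.array(X)-o); s=c[:2]/c[2]
    return s*(1+m['k1']*(s@s))*f+[m['cx'],m['cy']]
E
python3 - <<'E'
import cv2
s=cv2.imread('pics/side0.png');t=cv2.imread('pics/top0.png')
cv2.imwrite('pics/c1.png',cv2.resize(s[110:200,210:320],None,fx=6.5,fy=6.5,interpolation=cv2.INTER_CUBIC))
cv2.imwrite('pics/c2.png',cv2.resize(t[150:310,85:195],None,fx=3.7,fy=3.7,interpolation=cv2.INTER_CUBIC))
cv2.imwrite('pics/c3.png',cv2.resize(s[280:312,230:370],None,fx=5.7,fy=5.7,interpolation=cv2.INTER_CUBIC))
cv2.imwrite('pics/c4.png',cv2.resize(t[145:285,340:395],None,fx=4.2,fy=4.2,interpolation=cv2.INTER_CUBIC))
E
```

```text
(no output)
```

View pics/c1.png

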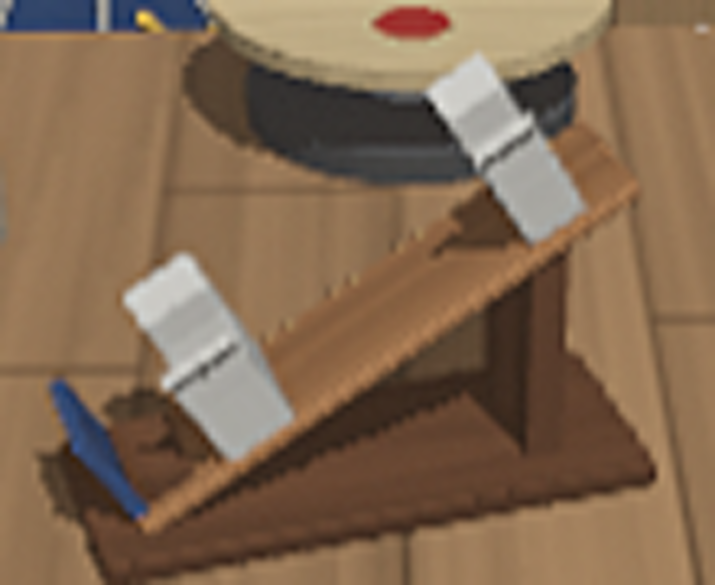

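View pics/c2.png

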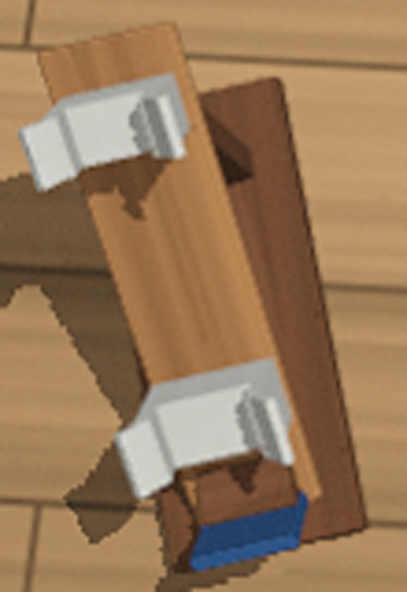

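View pics/c3.png

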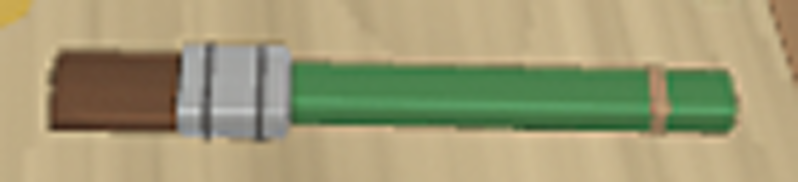

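View pics/c4.png

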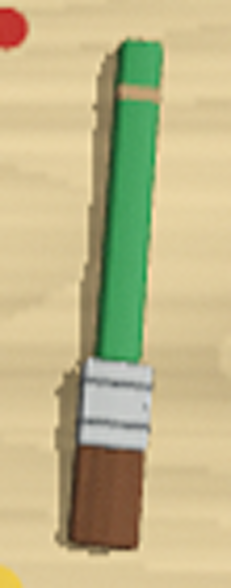

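Run:
```python
from h import *
np.set_printoptions(precision=4,suppress=True)
S=lambda x,y,o=(230,280),k=5.7:(x/k+o[0],y/k+o[1])
def T(a,b):return tri(('side',a),('top',b))
c1=lambda x,y:S(x,y,(210,110),6.5)
c2=lambda x,y:S(x,y,(85,150),3.7)
c4=lambda x,y:S(x,y,(340,145),4.2)
print('band',T(S(657,86),c4(139,93)))
print('junc',T(S(290,83),c4(120,358)))
print('brfer',T(S(179,88),c4(110,446)))
for n,p in [('band',c4(139,93)),('junc',c4(120,358)),('brfer',c4(110,446))]: print(n,plane('top',p,.028))
for n,p in [('band',S(657,86)),('junc',S(290,83))]: print(n,plane('side',p,.028))
U=[((428,93),(42,190)),((480,55),(22,130))]
L=[((125,300),(140,498)),((180,255),(118,432))]
P=[]
for a,b in U+L: X,e=T(c1(*a),c2(*b)); P.append(X); print(X,e)
print('stop top left/right', T(c1(55,383),c2(190,530)))
print('saddle front edges dir',np.linalg.norm(P[0]-P[2]),P[0]-P[2])
```

```text
band (array([ 0.6889, -0.2357,  0.0269]), [np.float64(0.6), np.float64(0.6)])
junc (array([ 0.551 , -0.2285,  0.0254]), [np.float64(0.4), np.float64(0.4)])
brfer (array([ 0.5083, -0.2252,  0.0198]), [np.float64(0.1), np.float64(0.1)])
band [ 0.6878 -0.2355  0.028 ]
junc [ 0.551  -0.2279  0.028 ]
brfer [ 0.5072 -0.2238  0.028 ]
band [ 0.6892 -0.2364  0.028 ]
junc [ 0.5505 -0.2307  0.028 ]
[0.5519 0.2832 0.1769] [np.float64(1.3), np.float64(1.3)]
[0.5765 0.2902 0.1922] [np.float64(0.5), np.float64(0.5)]
[0.4108 0.246  0.0926] [np.float64(1.0), np.float64(1.0)]
[0.4397 0.2543 0.1117] [np.float64(1.8), np.float64(1.8)]
stop top left/right (array([0.387 , 0.2259, 0.0623]), [np.float64(8.6), np.float64(8.6)])
saddle front edges dir 0.16849099184205452 [0.1411 0.0372 0.0843]
```

Call:
{"method": "carry_out", "body": {"plan": [[0.015, -0.033, 0.015, 0, 0, 0.04], [0.015, -0.033, 0.015, 0, 0, 0.04], [0.015, -0.033, 0.015, 0, 0, 0.04], [0.015, -0.033, 0.015, 0, 0, 0.04], [0.015, -0.033, 0.015, 0, 0, 0.04], [0.015, -0.033, 0.015, 0, 0, 0.04], [0.015, -0.033, 0.015, 0, 0, 0.04], [0.015, -0.033, 0.015, 0, 0, 0.04], [0.015, -0.033, 0.015, 0, 0, 0.04], [0.015, -0.033, 0.015, 0, 0, 0.04], [0, 0, 0, 0, 0, 0]]}}

```text
time_s: 1.07
tcp_pos: [0.4187, 0.2721, 0.3752]
eef_rot: [179.2, -0.2, 1.0]
contact_force: [-0.3, 0.9, 0.5]
gripper_width: 0.088
```

Run:
```python
from h import *
im=snap('wrist','w1'); s=r.get_state(); print(s['tcp_pos'],s['eef_rot'],s['time_s'],s['joints'],s['qd'])
```

```text
[0.41782443 0.27360022 0.37368806] [ 1.79206223e+02 -1.19586280e-01  8.26222551e-01] 1.1167 [ 56.25107216   0.23272337  -6.02571762   0.55160854 -84.32756109
  34.51699293] [ 2.8698891   2.04806613 -1.35942748 -1.1972492   1.59884299 -4.02511382]
```

View pics/w1.png

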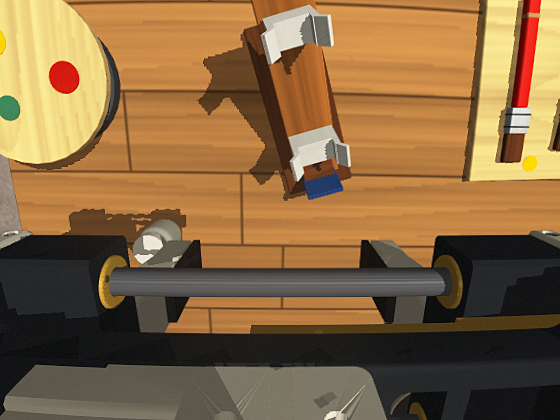

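Run:
```python
import cv2
s=cv2.imread('pics/w1.png');t=cv2.imread('pics/top0.png');d=cv2.imread('pics/side0.png')
f=lambda a,k:cv2.resize(a,None,fx=k,fy=k,interpolation=cv2.INTER_CUBIC)
cv2.imwrite('pics/d1.png',f(s[0:70,250:345],8)); cv2.imwrite('pics/d2.png',f(s[118:203,280:360],7))
cv2.imwrite('pics/d3.png',f(t[165:205,88:142],11)); cv2.imwrite('pics/d4.png',f(t[240:310,110:175],8))
```

```text
(no output)
```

View pics/d1.png

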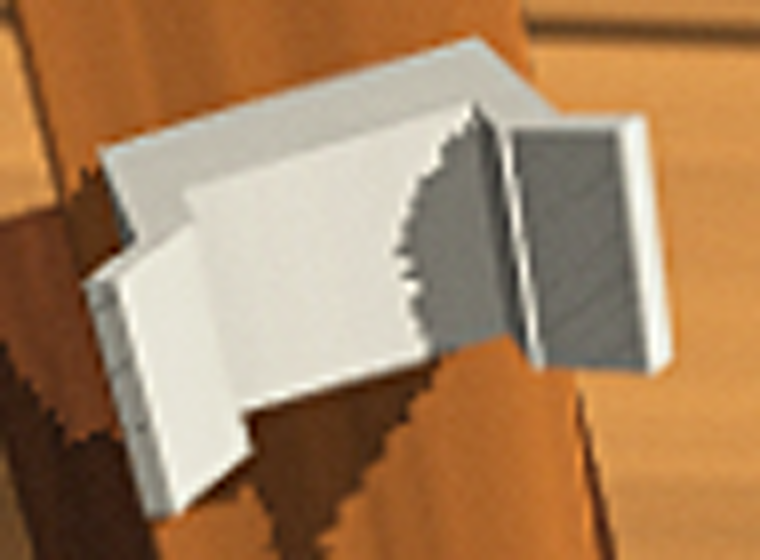

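View pics/d2.png

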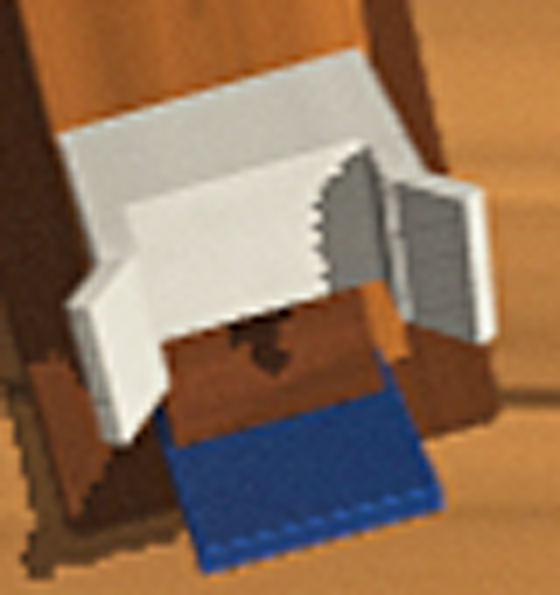

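View pics/d3.png

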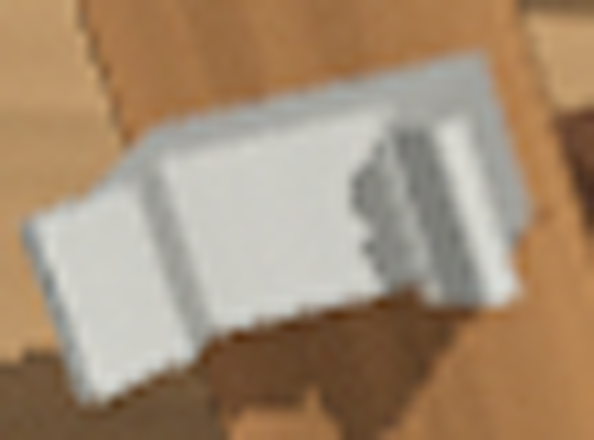

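View pics/d4.png

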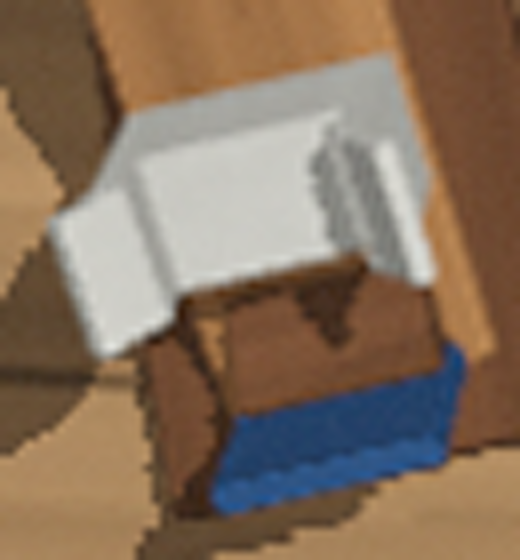

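Run:
```python
from h import *
from scipy.optimize import least_squares
np.set_printoptions(precision=4,suppress=True)
st=json.load(open('pics/w1.json')); print(st['tcp_pos'],st['eef_rot'])
S=lambda p,o,k:((p[0]+.5)/k+o[0]-.5,(p[1]+.5)/k+o[1]-.5)
d1=lambda p:S(p,(250,0),8);d2=lambda p:S(p,(280,118),7);d3=lambda p:S(p,(88,165),11);d4=lambda p:S(p,(110,240),8)
F=[('UbL',(100,20,0),d1((187,192)),d3((160,160))),('UfL',(70,20,0),d1((243,410)),d3((207,337))),('UbR',(100,-20,0),d1((480,103)),d3((397,104))),('UfR',(70,-20,0),d1((513,338)),d3((425,288))),
('LbL',(-62,25,0),d2((128,208)),d4((140,160))),('LfL',(-98,25,0),d2((160,340)),d4((180,297))),('LbR',(-62,-25,0),d2((368,142)),d4((338,108))),('LfR',(-98,-25,0),d2((390,285)),d4((362,255)))]
X=[];C=[]
for n,c,a,b in F:
    x,e=tri(('wrist',a,st),('top',b)); X.append(x);C.append(c); print(n,x,e)
X=np.array(X);C=np.array(C)/1000
ws=[np.linalg.norm(X[i]-X[i+2]) for i in (0,1,4,5)]; print('widths',ws)
R,rs=Ro.align_vectors(X-X.mean(0),C-C.mean(0)); o=X.mean(0)-R.apply(C.mean(0))
print('fit',o,R.as_matrix()[:,0],'res',np.abs(X-(R.apply(C)+o)).max(0), R.as_euler('ZYX',degrees=True))
print(((R.inv().apply(X-o))-C)*1000)
# constrained reprojection fit
def res(p):
    Rm=Ro.from_euler('ZYX',[p[3],-30,0],degrees=True); W=Rm.apply(C)+p[:3]
    return np.concatenate([np.r_[proj('wrist',w,st)-f[2],proj('top',w)-f[3]] for w,f in zip(W,F)])
s=least_squares(res,[*o,14],loss='soft_l1'); print('constrained',s.x,np.round(s.fun.reshape(-1,4),1))
```

```text
[0.41866616318568683, 0.2720539731659653, 0.37521084196645177] [179.20170307315792, -0.2077735481186498, 0.9687492678577209]
UbL [0.5919 0.2791 0.1748] [np.float64(0.5), np.float64(0.5)]
UfL [0.566  0.2712 0.1654] [np.float64(0.7), np.float64(0.7)]
UbR [0.6034 0.2412 0.175 ] [np.float64(0.4), np.float64(0.4)]
UfR [0.5754 0.2351 0.1686] [np.float64(0.6), np.float64(0.6)]
LbL [0.4574 0.2435 0.0929] [np.float64(0.1), np.float64(0.1)]
LfL [0.4276 0.2351 0.0752] [np.float64(1.4), np.float64(1.4)]
LbR [0.4718 0.1967 0.0961] [np.float64(0.4), np.float64(0.4)]
LfR [0.4404 0.1893 0.0852] [np.float64(2.1), np.float64(2.1)]
widths [np.float64(0.0396358484539981), np.float64(0.03747152482990917), np.float64(0.04911774462153814), np.float64(0.04867577448346466)]
fit [0.5147 0.2358 0.1279] [0.8264 0.2498 0.5047] res [0.0023 0.0021 0.0049] [ 16.8196 -30.3121  -5.32  ]
[[-1.696  -0.6512 -1.3582]
 [ 0.1895 -1.2079  4.1525]
 [-1.4999 -0.131  -4.8666]
 [ 0.533   1.3222  4.1995]
 [-1.0199 -0.8049 -1.4095]
 [-0.7141 -0.2015 -1.0386]
 [ 0.7819  0.148  -3.3297]
 [ 3.4255  1.5263  3.6507]]
constrained [ 0.515   0.2355  0.1243 16.7237] [[-0.5 -0.7 -0.1  0.1]
 [-0.9  0.6  0.9 -0.4]
 [-0.2 -0.6  0.1  0.2]
 [ 0.3 -0.6  2.6 -0.9]
 [-0.4  0.8 -0.4  0.4]
 [-0.3  1.6  0.4 -0.1]
 [ 0.1  0.4  0.5  0.9]
 [-0.3  0.2  2.9 -0.9]]
```

Call:
{"method": "carry_out", "body": {"plan": [[0.007, -0.04, -0.005, 0.007, 0, -0.005], [0.007, -0.04, -0.005, 0.007, 0, -0.005], [0.007, -0.04, -0.005, 0, 0, -0.005], [0.007, -0.04, -0.005, 0, 0, -0.005], [0.007, -0.04, -0.005, 0, 0, -0.005], [0.007, -0.04, -0.005, 0, 0, -0.005], [0.007, -0.04, -0.01, 0, 0, -0.005], [0.007, -0.04, -0.01, 0, 0, -0.005], [0.007, -0.04, -0.01, 0, 0, -0.005], [0.007, -0.04, -0.01, 0, 0, -0.005], [0.007, -0.04, -0.01, 0, 0, -0.005], [0.007, -0.04, -0.01, 0, 0, -0.005]]}}

```text
time_s: 2.12
tcp_pos: [0.4979, -0.2038, 0.2775]
eef_rot: [-179.7, 0.0, -2.2]
contact_force: [1.0, 1.0, 0.4]
gripper_width: 0.0881
```

Call:
{"method": "carry_out", "body": {"plan": [[0, -0.01, 0, 0, 0, 0], [0, 0, 0, 0, 0, 0], [0, 0, 0, 0, 0, 0]], "fingers": 0.2}}

```text
time_s: 2.37
tcp_pos: [0.4968, -0.219, 0.2707]
eef_rot: [-179.7, 0.6, -2.6]
contact_force: [-1.0, -0.4, -0.3]
gripper_width: 0.0727
```

Run:
```python
from h import *
im=snap('wrist','w2'); s=r.get_state(); print(s['tcp_pos'],s['eef_rot'],s['time_s'],s['joints'],s['gripper_width'])
cv2.imwrite('pics/w2z.png',cv2.cvtColor(im,cv2.COLOR_RGB2BGR))
```

```text
[ 0.49685987 -0.218439    0.2708601 ] [-179.66781552    0.62341314   -2.5998541 ] 2.4167 [ -3.27991462   6.97252989 -11.38323158  -0.34095331 -72.27184452
  90.78385298] 0.0695520598498023
```

View pics/w2.png

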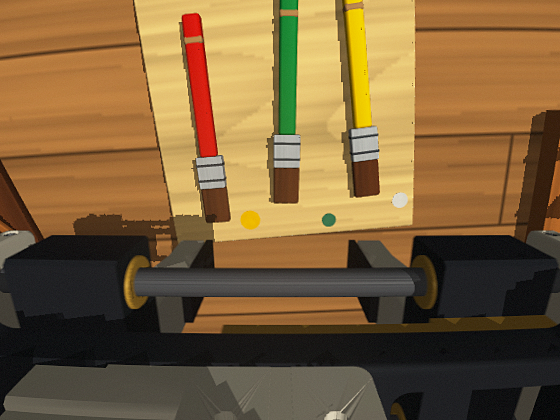

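Run:
```python
from h import *
np.set_printoptions(precision=4,suppress=True)
st=json.load(open('pics/w2.json')); im=np.load('pics/w2.npy')
h=cv2.cvtColor(im,cv2.COLOR_RGB2HSV)
m=((h[...,0]>50)&(h[...,0]<85)&(h[...,1]>100)).astype(np.uint8); m[:, :250]=0;m[:,320:]=0;m[180:]=0
pts=[]
for v in range(20,132,10):
    u=np.where(m[v])[0]; P=[plane('wrist',(x,v),.028,st) for x in(u.min()-.5,u.max()+.5)]
    pts.append(sum(P)/2); print(v,u.min(),u.max(),pts[-1],round(1e3*np.linalg.norm(P[0]-P[1]),1))
pts=np.array(pts); k=np.polyfit(pts[:,0],pts[:,1],1); print('yaw',np.degrees(np.arctan(k[0])),'y at .59',np.polyval(k,.59))
c=im[:,287].astype(int); print([ (v,*c[v]) for v in list(range(4,20))+list(range(128,140))+list(range(162,174))+list(range(198,208))])
for v in (12,135,167.5,203): print(v,plane('wrist',(287,v),.028,st))
# height: same points by top + wrist
S=lambda p,o,k:((p[0]+.5)/k+o[0]-.5,(p[1]+.5)/k+o[1]-.5)
d=lambda *p:S(p,(340,145),4.2)
print(tri(('wrist',(289,12),st),('top',d(139,93))),tri(('wrist',(287,135),st),('top',d(120,358))))
print(tri(('wrist',(289,12),st),('top',d(139,93)),('side',S((657,86),(230,280),5.7))),tri(('wrist',(287,135),st),('top',d(120,358)),('side',S((290,83),(230,280),5.7))))
```

```text
20 280 297 [ 0.6806 -0.2364  0.028 ] 20.8
30 280 296 [ 0.6699 -0.2354  0.028 ] 19.8
40 279 296 [ 0.6591 -0.2343  0.028 ] 21.1
50 279 296 [ 0.6481 -0.2339  0.028 ] 21.2
60 279 296 [ 0.637  -0.2334  0.028 ] 21.4
70 279 295 [ 0.6259 -0.2324  0.028 ] 20.3
80 279 295 [ 0.6145 -0.2319  0.028 ] 20.5
90 279 295 [ 0.6031 -0.2314  0.028 ] 20.6
100 279 295 [ 0.5914 -0.2309  0.028 ] 20.7
110 279 295 [ 0.5797 -0.2304  0.028 ] 20.9
120 279 294 [ 0.5678 -0.2293  0.028 ] 19.8
130 279 294 [ 0.5556 -0.2288  0.028 ] 20.0
yaw -3.2773011368030813 y at .59 -0.230693201358023
[(4, np.int64(26), np.int64(134), np.int64(51)), (5, np.int64(30), np.int64(136), np.int64(53)), (6, np.int64(29), np.int64(138), np.int64(55)), (7, np.int64(29), np.int64(138), np.int64(55)), (8, np.int64(15), np.int64(135), np.int64(51)), (9, np.int64(84), np.int64(133), np.int64(56)), (10, np.int64(175), np.int64(134), np.int64(77)), (11, np.int64(191), np.int64(137), np.int64(76)), (12, np.int64(188), np.int64(138), np.int64(78)), (13, np.int64(183), np.int64(132), np.int64(72)), (14, np.int64(189), np.int64(132), np.int64(75)), (
[... 1713 characters left out ...]
 np.int64(152), np.int64(120), np.int64(66)), (204, np.int64(247), np.int64(214), np.int64(128)), (205, np.int64(232), np.int64(201), np.int64(116)), (206, np.int64(228), np.int64(193), np.int64(115)), (207, np.int64(226), np.int64(190), np.int64(113))]
12 [ 0.6892 -0.235   0.028 ]
135 [ 0.5495 -0.2292  0.028 ]
167.5 [ 0.5085 -0.2275  0.028 ]
203 [ 0.4612 -0.2256  0.028 ]
(array([ 0.694 , -0.2379,  0.0114]), [np.float64(0.1), np.float64(0.1)]) (array([ 0.5505, -0.228 ,  0.0299]), [np.float64(1.5), np.float64(1.5)])
(array([ 0.6887, -0.2359,  0.0283]), [np.float64(1.5), np.float64(1.2), np.float64(0.3)]) (array([ 0.5504, -0.2283,  0.0269]), [np.float64(1.3), np.float64(1.9), np.float64(0.7)])
```

Call:
{"method": "carry_out", "body": {"plan": [[0.0135, -0.002, -0.033, -0.003, -0.005, -0.005], [0.0135, -0.002, -0.033, -0.003, -0.006, -0.005], [0.0135, -0.002, -0.033, 0, 0, 0], [0.0135, -0.002, -0.033, 0, 0, 0], [0.0135, -0.002, -0.033, 0, 0, 0], [0.0135, -0.001, -0.033, 0, 0, 0], [0.005, 0, -0.012, 0, 0, 0], [0, 0, 0, 0, 0, 0], [0, 0, 0, 0, 0, 0]], "fingers": 0.2}}

```text
time_s: 3.17
tcp_pos: [0.5912, -0.215, 0.0609]
eef_rot: [180.0, -1.0, -2.3]
contact_force: [0.8, -0.2, 0.2]
gripper_width: 0.035
```

Call:
{"method": "carry_out", "body": {"plan": [[0, 0, 0, 0, 0, 0], [0, 0, 0, 0, 0, 0]], "fingers": -0.35}}

```text
time_s: 3.33
tcp_pos: [0.5922, -0.2136, 0.0642]
eef_rot: [180.0, -1.2, -2.2]
contact_force: [-0.3, -0.9, 0.3]
gripper_width: 0.0435
```

Call:
{"method": "carry_out", "body": {"plan": [[-0.002, -0.009, -0.01, 0, 0.01, -0.01], [-0.001, -0.008, -0.01, 0, 0.01, -0.007], [0, 0, 0, 0, 0, 0], [0, 0, 0, 0, 0, 0]]}}

```text
time_s: 3.67
tcp_pos: [0.5912, -0.2324, 0.0495]
eef_rot: [179.9, -0.5, -3.2]
contact_force: [0.4, -0.2, -0.4]
gripper_width: 0.0587
```

Run:
```python
from h import *
for i in range(2):
  s=r.get_state(); print(s['tcp_pos'],s['eef_rot'],s['time_s'],s['qd'],s['gripper_width'])
im=snap('wrist','w3')
```

```text
[ 0.59122289 -0.23235948  0.04945433] [179.87150075  -0.51042769  -3.20554617] 3.6667 [-1.05067962  0.68177003 -0.08277694 -0.1073621   0.00112079  0.25407006] 0.05871090107388573
[ 0.59122289 -0.23235948  0.04945433] [179.87150075  -0.51042769  -3.20554617] 3.6667 [-1.05067962  0.68177003 -0.08277694 -0.1073621   0.00112079  0.25407006] 0.05871090107388573
```

View pics/w3.png

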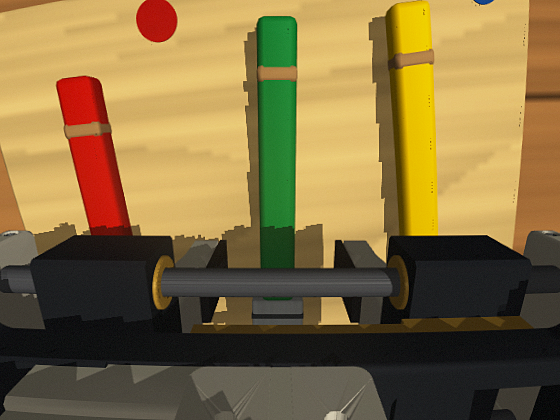

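Call:
{"method": "carry_out", "body": {"plan": [[-0.001, 0.001, -0.016, 0, 0.005, 0], [0, 0, -0.012, 0, 0, 0], [0, 0, -0.003, 0, 0, 0], [0, 0, 0, 0, 0, 0]]}}

```text
time_s: 4.05
tcp_pos: [0.5906, -0.2322, 0.0184]
eef_rot: [179.8, -0.3, -3.3]
contact_force: [-1.2, 0.4, 0.3]
gripper_width: 0.0591
```

Call:
{"method": "carry_out", "body": {"plan": [[-0.001, 0.001, -0.0025, 0, 0.004, 0], [0, 0, 0, 0, 0, 0]]}}

```text
time_s: 4.22
tcp_pos: [0.5893, -0.2312, 0.0157]
eef_rot: [179.8, -0.1, -3.3]
contact_force: [-0.7, -0.0, 0.2]
gripper_width: 0.0592
```

Call:
{"method": "carry_out", "body": {"plan": [[0, 0, 0, 0, 0, 0], [0, 0, 0, 0, 0, 0], [0, 0, 0, 0, 0, 0], [0, 0, 0, 0, 0, 0], [0, 0, 0, 0, 0, 0], [0, 0, 0, 0, 0, 0]], "fingers": 1, "force": 20}}

```text
time_s: 4.72
tcp_pos: [0.5906, -0.2311, 0.0176]
eef_rot: [179.8, -0.2, -3.2]
contact_force: [0.5, 0.5, -0.2]
gripper_width: 0.0248
```

Call:
{"method": "carry_out", "body": {"plan": [[0, 0, -0.001, 0, 0, 0], [0, 0, -0.001, 0, 0, 0], [0, 0, 0, 0, 0, 0]]}}

```text
time_s: 4.97
tcp_pos: [0.5908, -0.2311, 0.0179]
eef_rot: [179.8, -0.3, -3.2]
contact_force: [-0.4, 0.4, -0.1]
gripper_width: 0.0219
```

Call:
{"method": "carry_out", "body": {"plan": [[0, 0, 0.01, 0, 0, 0], [0, 0, 0.02, 0, 0, 0], [0, 0, 0.03, 0, 0, 0], [0, 0, 0.03, 0, 0, 0], [0, 0, 0.03, 0, 0, 0], [0, 0, 0.03, 0, 0, 0], [0, 0, 0.015, 0, 0, 0], [0, 0, 0, 0, 0, 0]]}}

```text
time_s: 5.63
tcp_pos: [0.5871, -0.2312, 0.1926]
eef_rot: [179.8, -0.0, -3.2]
contact_force: [0.0, 0.2, 0.1]
gripper_width: 0.0214
```

Run:
```python
from h import *
s=r.get_state(); print(s['tcp_pos'],s['eef_rot'],s['time_s'],s['joints'],s['gripper_width'])
im=snap('side','s4')
```

```text
[ 0.58712292 -0.23117341  0.1926297 ] [ 1.79757178e+02 -2.47225864e-02 -3.21790738e+00] 5.6333 [ -3.64319184  17.69178199  -8.15206634   0.26965569 -64.12987653
  90.30762794] 0.02139515309298251
```

View pics/s4.png

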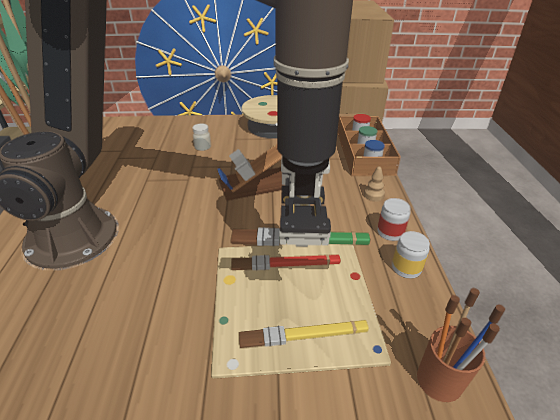

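Call:
{"method": "carry_out", "body": {"plan": [[-0.003, 0.015, 0.006, 0, 0, 0.01], [-0.007, 0.03, 0.01, 0, 0, 0.03], [-0.009, 0.037, 0.01, 0, 0, 0.03], [-0.009, 0.037, 0.01, 0, 0, 0.03], [-0.009, 0.037, 0.01, 0, 0, 0.03], [-0.009, 0.037, 0.01, 0, 0, 0.03], [-0.009, 0.037, 0.01, 0, 0, 0.03], [-0.009, 0.037, 0.01, 0, 0, 0.03], [-0.009, 0.037, 0.005, 0, 0, 0.03], [-0.009, 0.037, 0, 0, 0, 0.03], [-0.009, 0.037, 0, 0, 0, 0.03], [-0.007, 0.02, 0, 0, 0, 0.03]]}}

```text
time_s: 6.68
tcp_pos: [0.4721, 0.1815, 0.2646]
eef_rot: [179.8, 1.1, 16.7]
contact_force: [0.9, 0.2, 0.3]
gripper_width: 0.0219
```

Call:
{"method": "carry_out", "body": {"plan": [[0, 0, 0, 0.015, -0.05, 0], [0, 0, 0, 0.025, -0.085, 0], [0, 0, 0, 0.025, -0.085, 0], [0, 0, 0, 0.025, -0.085, 0], [0, 0, 0, 0.025, -0.085, 0], [0, 0, 0, 0.015, -0.05, 0], [0, 0, 0, 0, 0, 0]]}}

```text
time_s: 7.27
tcp_pos: [0.4645, 0.1894, 0.255]
eef_rot: [179.5, -25.5, 17.8]
contact_force: [-0.1, -1.4, -1.1]
gripper_width: 0.0221
```

```bash
cat >> h.py <<'E'
O=np.array([.515,.2355,.120]); RC=Ro.from_euler('ZYX',[16.7,-30,0],degrees=True)
def rep(off=(-.0018,0,.0059),hov=0.0,O=O,RC=RC):
    s=r.get_state(); Rt=Ro.from_euler('xyz',s['eef_rot'],degrees=True)
    b=np.array(s['tcp_pos'])+Rt.apply(off); Rb=Rt*Ro.from_euler('x',180,degrees=True)
    rel=RC.inv().apply(b-O); n=RC.apply([0,0,1])
    print('t',s['time_s'],'w',s['gripper_width'],'F',np.round(s['contact_force'],1),'J',np.round(s['joints'],1))
    print('brush in cradle mm',np.round(1e3*rel,1),'need shift',np.round(O+hov*n-b,4),'turn',np.round((RC*Rb.inv()).as_rotvec(),3))
E
python3 - <<'E'
from h import *
rep(hov=.09)
E
```

```text
t 7.2667 w 0.02209576148696325 F [-0.1 -1.4 -1.1] J [ 55.4 -13.4 -47.   25.4 -38.8  34.8]
brush in cradle mm [ 11.9 -29.7 142. ] need shift [ 0.0065  0.0329 -0.051 ] turn [ 0.03  -0.073 -0.015]
```

Call:
{"method": "carry_out", "body": {"plan": [[0.003, 0.016, -0.017, 0.015, -0.036, -0.007], [0.003, 0.016, -0.017, 0.015, -0.036, -0.008], [0, 0, -0.015, 0, 0, 0], [0, 0, 0, 0, 0, 0], [0, 0, 0, 0, 0, 0]]}}

```text
time_s: 7.68
tcp_pos: [0.4721, 0.2263, 0.2105]
eef_rot: [-179.6, -29.9, 16.7]
contact_force: [-0.6, 0.1, -0.1]
gripper_width: 0.0214
```

Run:
```python
from h import *
rep(hov=.06)
for n in ['top','side','wrist']: snap(n,n+'5')
a=cv2.imread('pics/top5.png')[140:320,60:220];b=cv2.imread('pics/side5.png')[60:220,170:350]
cv2.imwrite('pics/e1.png',cv2.resize(a,None,fx=3.3,fy=3.3,interpolation=cv2.INTER_CUBIC));cv2.imwrite('pics/e2.png',cv2.resize(b,None,fx=3.7,fy=3.7,interpolation=cv2.INTER_CUBIC))
```

```text
t 7.6833 w 0.021360831416051343 F [-0.6  0.1 -0.1] J [ 53.   -9.7 -58.1  46.8 -23.5  13.2]
brush in cradle mm [ 5.6  3.5 94.3] need shift [ 0.0128  0.0002 -0.0325] turn [-0.005 -0.003 -0.003]
```

View pics/e1.png

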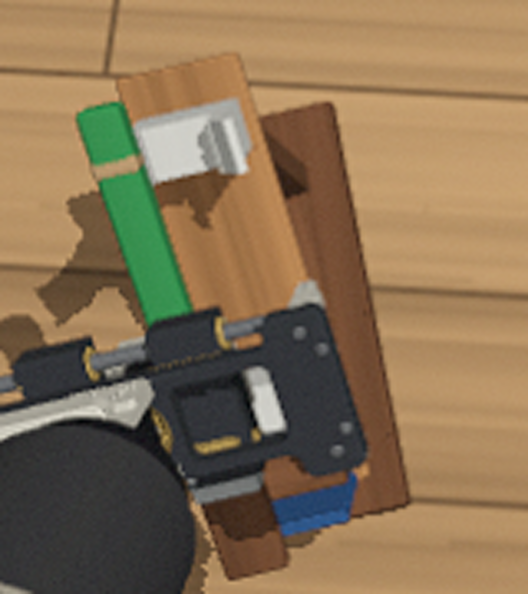

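View pics/e2.png

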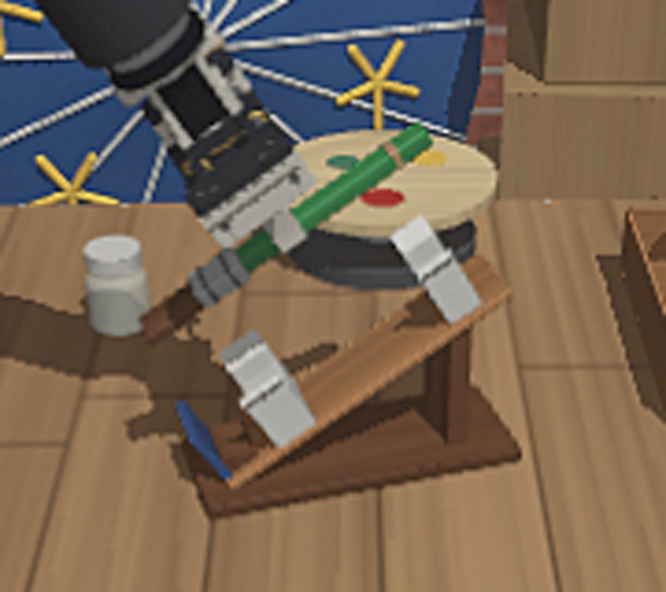

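View pics/wrist5.png

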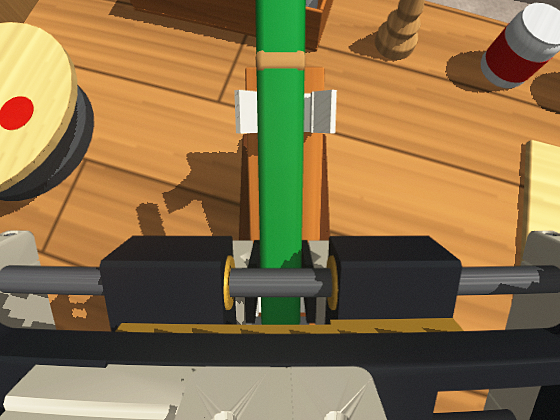

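```bash
cat > kin.py <<'E'
from h import *
from scipy.optimize import least_squares
import glob
def fk(q,p,s4=1):
    q=np.radians(q); E=lambda a,x:Ro.from_euler(a,x)
    R1=E('z',q[0]);R2=R1*E('y',q[1]);R3=R1*E('y',q[1]-q[2]);R5=R3*E('x',s4*q[3])*E('y',-q[4])
    a1,e,d1,L2,L4,u,L6,lx,lz,ey=p[:9+1]
    X=R1.apply([a1,e,d1])+R2.apply([0,0,L2])+R3.apply([L4,0,u])+R5.apply([L6,0,0])
    return X,R5*E('x',s4*q[5])
def load():
    S=[json.load(open(f)) for f in sorted(glob.glob('pics/*.json'))]
    return S
E
python3 - <<'E'
from kin import *
np.set_printoptions(precision=4,suppress=True)
S=load(); print(len(S))
for s4 in (1,-1):
    def C(x):
        out=[]
        for s in S:
            X,R=fk(s['joints'],x,s4); Rm=Ro.from_euler('xyz',s['eef_rot'],degrees=True)
            out+=list(X-s['tcp_pos'])
        return np.r_[out, 1e-3*(np.array(x)-0.2)]
    z=least_squares(C,[.1,-.19,.3,.4,.4,0,.25,0,0,0]); print(s4,z.x,np.abs(z.fun[:-10]).max())
    for s in S:
        X,R=fk(s['joints'],z.x,s4); Rm=Ro.from_euler('xyz',s['eef_rot'],degrees=True)
        print('  ',(R.inv()*Rm).as_rotvec(degrees=True))
E
```

```text
10
1 [ 0.3076 -0.2101 -0.1034  0.3614  0.1636  0.1055  0.0357  0.2     0.2
  0.2   ] 0.10398033149563132
   [68.2989 69.3248 68.8842]
   [-44.4222  81.8032 -44.379 ]
   [ 78.6784   0.2694 123.0173]
   [-44.422   81.8031 -44.3784]
   [ 78.6719   0.2788 123.011 ]
   [-115.663   21.799 -117.495]
   [68.7421 70.4005 67.9626]
   [68.2176 69.6636 68.5146]
   [-44.418   81.8085 -44.3829]
   [ 78.7087   0.2535 123.0322]
-1 [ 0.2072 -0.1803  0.1505  0.4731  0.2648  0.0382  0.3026  0.2     0.2
  0.2   ] 0.07363913364999058
   [-69.282  69.282 -69.282]
   [-69.282  69.282 -69.282]
   [-69.282  69.282 -69.282]
   [-69.282  69.282 -69.282]
   [-69.282  69.282 -69.282]
   [-69.282  69.282 -69.282]
   [-69.282  69.282 -69.282]
   [-69.282  69.282 -69.282]
   [-69.282  69.282 -69.282]
   [-69.282  69.282 -69.282]
```

Run:
```python
from kin import *
np.set_printoptions(precision=4,suppress=True)
S=load()
S=[s for i,s in enumerate(S) if all(abs(s['time_s']-t['time_s'])>.1 for t in S[:i])]
# manual samples from reports
S.append(dict(joints=[55.4,-13.4,-47.,25.4,-38.8,34.8],tcp_pos=[.4645,.1894,.255]))
print(len(S),[s['time_s'] if 'time_s' in s else 0 for s in S])
def frames(q):
    q=np.radians(q);E=lambda a,x:Ro.from_euler(a,x)
    R1=E('z',q[0]);R2=R1*E('y',q[1]);R3=R1*E('y',q[1]-q[2]);R4=R3*E('x',-q[3]);R5=R4*E('y',-q[4]);R6=R5*E('x',-q[5]); return [R1,R2,R3,R4,R5,R6]
allc=[(0,0),(0,1),(0,2),(1,0),(1,2),(2,0),(2,2),(3,1),(3,2),(4,0),(4,1),(4,2),(5,1),(5,2)]
def A(s,cols):
    F=[f.as_matrix() for f in frames(s['joints'])]; return np.stack([F[i][:,j] for i,j in cols],1)
def fit(cols,lam=1e-4):
    M=np.vstack([A(s,cols) for s in S]);b=np.concatenate([s['tcp_pos'] for s in S])
    x=np.linalg.solve(M.T@M+lam*lam*np.eye(len(cols)),M.T@b); return x,np.abs(M@x-b).max(),np.linalg.svd(M)[1][-1]
for cols in [allc,[(0,0),(0,1),(0,2),(1,2),(2,0),(2,2),(4,0)],[(0,0),(0,1),(0,2),(1,2),(2,0),(2,2),(3,1),(4,0)],[(0,0),(0,2),(1,2),(2,0),(2,2),(3,1),(4,0)],[(0,0),(0,2),(1,2),(2,0),(2,2),(4,1),(4,0)],[(0,0),(0,2),(1,2),(2,0),(2,2),(3,2),(3,1),(4,0)],[(0,0),(0,1),(0,2),(1,0),(1,2),(2,0),(2,2),(3,1),(3,2),(4,0),(4,2)]]:
    x,e,sv=fit(cols); print(cols,x,e,sv)
```

```text
7 [5.6333, 0.0, 7.7333, 1.0667, 2.3667, 3.6667, 0]
[(0, 0), (0, 1), (0, 2), (1, 0), (1, 2), (2, 0), (2, 2), (3, 1), (3, 2), (4, 0), (4, 1), (4, 2), (5, 1), (5, 2)] [-0.0016 -0.0014  0.1997  0.0005  0.6008  0.4631  0.0012 -0.0953 -0.0006
  0.3788 -0.0953  0.0016  0.0001  0.0001] 7.97222594852709e-05 1.7834848282850116e-16
[(0, 0), (0, 1), (0, 2), (1, 2), (2, 0), (2, 2), (4, 0)] [ 0.1313 -0.1814  0.2036  0.513   0.3297  0.0371  0.3663] 0.05417351946317372 0.22809408698282302
[(0, 0), (0, 1), (0, 2), (1, 2), (2, 0), (2, 2), (3, 1), (4, 0)] [ 0.      0.0001  0.1992  0.6013  0.4636  0.     -0.1919  0.3781] 0.0002448298684655237 0.21895035310725286
[(0, 0), (0, 2), (1, 2), (2, 0), (2, 2), (3, 1), (4, 0)] [ 0.0001  0.1992  0.6013  0.4636  0.     -0.1918  0.3781] 0.00024259709810936503 0.23359471082902705
[(0, 0), (0, 2), (1, 2), (2, 0), (2, 2), (4, 1), (4, 0)] [ 0.0001  0.1992  0.6013  0.4636  0.     -0.1918  0.3781] 0.00024259709810930952 0.23359471082902697
[(0, 0), (0, 2), (1, 2), (2, 0), (2, 2), (3, 2), (3, 1), (4, 0)] [-0.0001  0.2003  0.6018  0.4637 -0.001   0.0007 -0.1918  0.3794] 0.00021244974782766435 0.08849047990385601
[(0, 0), (0, 1), (0, 2), (1, 0), (1, 2), (2, 0), (2, 2), (3, 1), (3, 2), (4, 0), (4, 2)] [-0.0012 -0.0011  0.2003  0.0005  0.6011  0.4633  0.0003 -0.1907  0.
  0.3793  0.0011] 0.00010168545273891993 0.04202549986193341
```

```bash
cat > ik.py <<'E'
from h import *
from scipy.optimize import least_squares
LO=np.array([-176.03,-82.01,-58.28,-173.87,-174.79,-173.66]);HI=np.array([176.03,121.73,71.71,95.51,-.11,173.66])
Ro_c=None
def fk(q):
    q=np.radians(q);E=Ro.from_euler
    R1=E('z',q[0]);R2=R1*E('y',q[1]);R3=R1*E('y',q[1]-q[2]);R4=R3*E('x',-q[3]);R5=R4*E('y',-q[4]);R6=R5*E('x',-q[5])
    return R1.apply([0,0,.1992])+R2.apply([0,0,.6013])+R3.apply([.4636,0,0])+R4.apply([0,-.1918,0])+R5.apply([.3781,0,0]),R6*C0
C0=Ro.from_rotvec([-69.282,69.282,-69.282],degrees=True)
def ik(X,R,q0,free=True):
    lo,hi=(LO,HI) if not free else (LO-100,HI+100)
    f=lambda q:(lambda P:np.r_[(P[0]-X)*5,(P[1].inv()*R).as_rotvec()])(fk(q))
    z=least_squares(f,np.clip(q0,lo+.5,hi-.5),bounds=(lo,hi)); return z.x,np.linalg.norm(z.fun)
def toolpose(tilt,hov,off=(-.0018,0,.0059),flip=0,yaw=0):
    # tilt: tool pitch minus brush pitch (deg), brush at cradle + hov along normal
    Rb=RC; Rt=Rb*Ro.from_euler('y',tilt,degrees=True)*Ro.from_euler('x',180,degrees=True)*Ro.from_euler('z',flip,degrees=True)
    b=O+hov*RC.apply([0,0,1]); return b-Rt.apply(off),Rt
E
python3 - <<'E'
from ik import *
np.set_printoptions(precision=1,suppress=True)
s=r.get_state(); print(fk(s['joints'])[0]-s['tcp_pos'])
print('cont perpendicular')
q=np.array(s['joints'])
for h in (.09,.07,.05,.03,.015,0):
    q,e=ik(*toolpose(0,h),q); print(h,q,e)
rng=np.random.default_rng(0)
for flip in (0,180):
  for tilt in (0,5,10,15,20,25,30):
    sol=[]
    for k in range(40):
        q,e=ik(*toolpose(tilt,0,off=(-.0018,0,.0059),flip=flip),rng.uniform(LO,HI),False)
        if e<1e-4 and not any(np.abs(q-x).max()<1 for x in sol): sol.append(q)
    print(flip,tilt); [print('    ',x,'margin',np.minimum(x-LO,HI-x).min()) for x in sol]
E
```

```text
[0. 0. 0.]
cont perpendicular
0.09 [ 51.9  -9.5 -59.5  49.7 -22.2  11.1] 6.547484598203553e-12
0.07 [ 46.4  -7.  -61.5  58.9 -16.8   5.9] 3.072560063021115e-12
0.05 [ 36.8  -4.5 -63.5  76.1 -10.2  -3.5] 1.1112738417277341e-11
0.03 [ 17.2  -2.  -62.7 113.4  -0.5 -23.8] 0.010503692157222824
0.015 [ 15.    0.1 -61.4 119.4   0.  -27.9] 0.030832347073546335
0 [ 12.3   2.2 -59.6 127.7   0.7 -33.8] 0.0492256466075047
0 0
0 5
0 10
     [ 49.3   5.1 -48.4  29.4 -22.1  31.4] margin 9.91059968383469
0 15
     [ 49.4   7.5 -39.6  15.6 -31.2  44.8] margin 18.707709373865235
0 20
     [ 47.8  10.  -32.5   8.2 -39.2  52.9] margin 25.819839779563978
0 25
     [ 46.   12.7 -26.3   3.4 -46.7  58.5] margin 31.966718778346205
0 30
     [ 44.3  15.5 -20.8   0.  -53.7  62.4] margin 37.51493192087422
180 0
180 5
180 10
     [  49.5    4.9  -49.    29.9  -21.8 -149.3] margin 9.299646872105079
180 15
     [  49.6    7.2  -40.1   15.8  -31.  -135.7] margin 18.173776984990226
180 20
     [  48.     9.7  -33.     8.2  -39.1 -127.4] margin 25.329662847461577
180 25
     [  46.2   12.4  -26.8    3.4  -46.5 -121.8] margin 31.50359590946034
180 30
     [  44.5   15.2  -21.2   -0.   -53.6 -117.8] margin 37.07046391941286
```

Run:
```python
from ik import *
np.set_printoptions(precision=1,suppress=True)
for x in (.5,.55,.6):
  for p in (0,20,25):
    R=Ro.from_euler('xyz',[180,p,0],degrees=True)
    for z in (.02,.15):
      q,e=ik(np.array([x,.05,z]),R,[15,20,-10,0,-60,70],False); print(x,p,z,q,e)
q=[48,10,-33,8,-39,53]
for t in (20,25):
  for h in (.1,.05,0):
    q,e=ik(*toolpose(t,h),q,False); print(t,h,q,e,toolpose(t,h)[0].round(4))
```

```text
0.5 0 0.02 [ 28.1  18.2 -35.2   0.  -36.6  61.9] 2.4724885794524484e-11
0.5 0 0.15 [ 28.1   8.1 -26.9   0.  -54.9  61.9] 1.6012385882169905e-13
0.5 20 0.02 [ 22.   29.3 -15.8  -8.2 -63.7  72.8] 1.7555205229531396e-13
0.5 20 0.15 [ 22.1  20.9  -9.4  -7.5 -78.4  70.7] 5.680174128967705e-15
0.5 25 0.02 [ 21.   32.4 -11.6  -9.3 -69.8  74.1] 2.7433001080779113e-14
0.5 25 0.15 [ 21.   24.1  -5.6  -8.8 -83.9  71.8] 2.2200404839223597e-13
0.55 0 0.02 [ 25.5  21.9 -28.8   0.  -39.3  64.5] 1.4324219744518406e-09
0.55 0 0.15 [ 25.5  12.7 -21.    0.  -56.2  64.5] 6.073096705621997e-11
0.55 20 0.02 [ 20.4  32.9  -9.2  -7.5 -67.   73.6] 2.8147337204730722e-14
0.55 20 0.15 [ 20.4  25.2  -2.9  -6.9 -80.9  71.8] 8.835942441233567e-15
0.55 25 0.02 [ 19.5  35.9  -4.8  -8.5 -73.2  74.7] 1.5446499503912106e-12
0.55 25 0.15 [ 19.5  28.4   1.2  -8.1 -86.6  72.7] 7.730175740453981e-13
0.6 0 0.02 [ 23.3  25.6 -22.3   0.  -42.2  66.7] 1.787382587253676e-13
0.6 0 0.15 [ 23.3  17.2 -14.8   0.  -58.   66.7] 1.1504646147155151e-13
0.6 20 0.02 [ 19.   36.5  -2.1  -6.8 -70.5  74.3] 4.622947594913312e-11
0.6 20 0.15 [ 19.   29.5   4.2  -6.4 -83.7  72.7] 3.0113788951769066e-14
0.6 25 0.02 [ 18.2  39.6   2.5  -7.8 -77.   75.2] 8.435439572540927e-10
0.6 25 0.15 [ 18.2  32.7   8.5  -7.6 -89.8  73.4] 3.175440722291086e-13
20 0.1 [ 51.4  -0.  -30.7   7.3 -51.3  51.1] 1.3891409303677952e-10 [0.5 0.2 0.2]
20 0.05 [ 49.5   4.9 -31.8   7.6 -45.1  52.2] 2.2001737511156172e-10 [0.5 0.2 0.2]
20 0 [ 47.8  10.  -32.5   8.2 -39.2  52.9] 5.103008909154233e-10 [0.5 0.2 0.1]
25 0.1 [ 49.1   3.1 -25.1   3.2 -57.5  56. ] 1.6490813027928184e-09 [0.5 0.2 0.2]
25 0.05 [ 47.5   7.8 -26.    3.2 -51.9  57.3] 1.1876039545026412e-11 [0.5 0.2 0.2]
25 0 [ 46.   12.7 -26.3   3.4 -46.7  58.5] 1.9095210911308572e-11 [0.5 0.2 0.1]
```

Run:
```python
from h import *
for n,p in [('board left edge corners',(287,143)),('bl',(286,300)),('cradle base right',(182,293)),('cr2',(160,172))]: print(n,plane('top',p,.012))
```

```text
board left edge corners [ 0.73747496 -0.04898759  0.012     ]
bl [ 0.39996703 -0.06482731  0.012     ]
cradle base right [0.40163652 0.14916226 0.012     ]
cr2 [0.65605823 0.2229409  0.012     ]
```

Call:
{"method": "carry_out", "body": {"plan": [[0, 0, 0.012, -0.015, 0.05, 0], [0, 0, 0.012, -0.025, 0.085, 0], [0, 0, 0.012, -0.025, 0.085, 0], [0, 0, 0.01, -0.025, 0.085, 0], [0, 0, 0, -0.025, 0.085, 0], [0, 0, 0, -0.025, 0.085, 0], [0, 0, 0, 0, 0, 0]]}}

```text
time_s: 8.42
tcp_pos: [0.4636, 0.2263, 0.2538]
eef_rot: [-178.9, -1.6, 17.7]
contact_force: [0.8, 0.9, 0.6]
gripper_width: 0.0217
```

Call:
{"method": "carry_out", "body": {"plan": [[0.01, -0.016, 0, -0.005, 0, -0.03], [0.016, -0.027, 0, -0.005, 0.01, -0.045], [0.016, -0.027, 0, -0.005, 0.01, -0.045], [0.016, -0.027, -0.01, 0, 0, -0.045], [0.016, -0.027, -0.02, 0, 0, -0.045], [0.016, -0.027, -0.025, 0, 0, -0.045], [0.014, -0.02, -0.03, 0, 0, -0.04], [0, 0, -0.03, 0, 0, 0], [0, 0, -0.03, 0, 0, 0], [0, 0, -0.02, 0, 0, 0], [0, 0, 0, 0, 0, 0]]}}

```text
time_s: 9.33
tcp_pos: [0.5648, 0.0526, 0.0839]
eef_rot: [-178.6, -0.2, 0.5]
contact_force: [-0.8, -1.3, -0.8]
gripper_width: 0.0221
```

Call:
{"method": "carry_out", "body": {"plan": [[0, 0, -0.02, -0.012, 0, 0], [0, 0, -0.02, -0.012, 0, 0], [0, 0, -0.015, 0, 0, 0], [0, 0, -0.008, 0, 0, 0], [0, 0, 0, 0, 0, 0], [0, 0, 0, 0, 0, 0]]}}

```text
time_s: 9.83
tcp_pos: [0.5646, 0.0554, 0.0243]
eef_rot: [-179.9, -0.3, 0.7]
contact_force: [-0.3, -0.2, -0.5]
gripper_width: 0.0214
```

Run:
```python
from h import *
s=r.get_state(); print(s['tcp_pos'],s['eef_rot'],s['contact_force'])
im=snap('side','s6'); im=cv2.cvtColor(im,cv2.COLOR_RGB2BGR)[130:270,200:400]
cv2.imwrite('pics/s6z.png',cv2.resize(im,None,fx=4,fy=4,interpolation=cv2.INTER_CUBIC))
```

```text
[0.56461736 0.05541194 0.02433709] [-179.8638871    -0.31424695    0.73294228] [-0.34431668 -0.2095522  -0.50749344]
```

View pics/s6z.png

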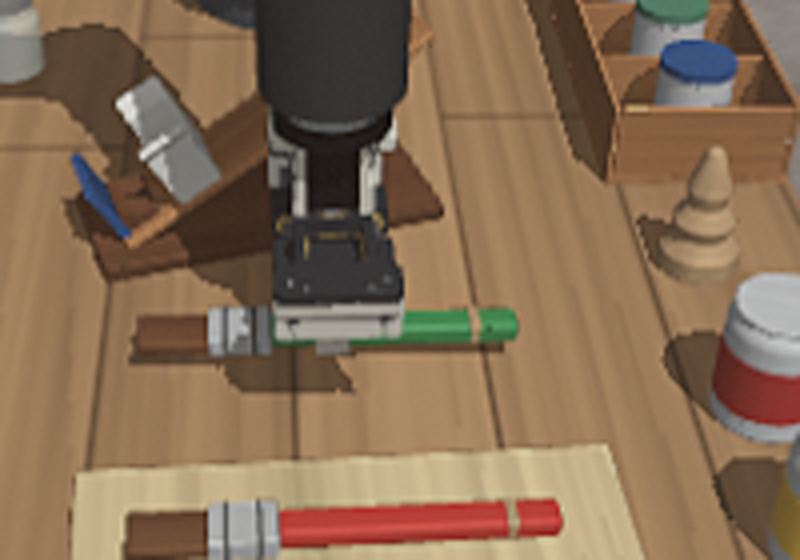

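Call:
{"method": "carry_out", "body": {"plan": [[0, 0, -0.008, 0, 0, 0], [0, 0, -0.006, 0, 0, 0], [0, 0, -0.002, 0, 0, 0], [0, 0, -0.001, 0, 0, 0]]}}

```text
time_s: 10.22
tcp_pos: [0.5672, 0.0567, 0.0102]
eef_rot: [-179.7, -0.7, 0.8]
contact_force: [1.1, 0.4, -0.7]
gripper_width: 0.022
```

Call:
{"method": "carry_out", "body": {"plan": [[0, 0, -0.004, 0, 0.008, 0], [0, 0, -0.002, 0, 0, 0], [0, 0, -0.001, 0, 0, 0]]}}

```text
time_s: 10.47
tcp_pos: [0.5675, 0.0568, 0.0053]
eef_rot: [-179.7, -0.2, 0.8]
contact_force: [-7.3, 0.7, 17.8]
gripper_width: 0.0219
```

Call:
{"method": "carry_out", "body": {"plan": [[0, 0, 0.001, 0, 0, 0], [0, 0, 0, 0, 0, 0], [0, 0, 0, 0, 0, 0], [0, 0, 0, 0, 0, 0], [0, 0, 0, 0, 0, 0], [0, 0, 0.002, 0, 0, 0], [0, 0, 0.015, 0, 0, 0], [0, 0, 0.025, 0, 0, 0], [0, 0, 0.025, 0, 0, 0], [0, 0, 0.02, 0, 0, 0], [0, 0, 0, 0, 0, 0]], "fingers": -0.35}}

```text
time_s: 11.38
tcp_pos: [0.5658, 0.0556, 0.0943]
eef_rot: [-179.9, 0.2, 0.8]
contact_force: [0.7, 0.1, 0.9]
gripper_width: 0.0591
```

Call:
{"method": "carry_out", "body": {"plan": [[-0.01, 0, 0, 0, 0.06, 0], [-0.01, 0, 0, 0, 0.1, 0], [-0.01, 0, 0, 0, 0.1, 0], [0, 0, 0, 0, 0.1, 0], [0, 0, 0, 0, 0.02, 0], [0, 0, 0, 0, 0, 0]]}}

```text
time_s: 11.88
tcp_pos: [0.5339, 0.0567, 0.0978]
eef_rot: [-179.2, 22.7, 1.1]
contact_force: [-0.1, 0.0, -0.3]
gripper_width: 0.0592
```

Run:
```python
from h import *
s=r.get_state(); print(s['time_s'],s['tcp_pos'],s['eef_rot'],s['contact_force'],s['joints'],s['gripper_width'])
im=snap('wrist','w7');snap('top','t7')
im=cv2.cvtColor(snap('side','s7'),cv2.COLOR_RGB2BGR)[130:270,200:400]
cv2.imwrite('pics/s7z.png',cv2.resize(im,None,fx=4,fy=4,interpolation=cv2.INTER_CUBIC))
```

```text
11.8833 [0.53388886 0.05671125 0.0978331 ] [-179.17683541   22.67906181    1.07150257] [-0.05878559  0.04763843 -0.33609016] [ 20.69910756  28.34498392  -5.51916564  -8.42473003 -77.49252585
  73.58781922] 0.059170196772081275
```

View pics/s7z.png

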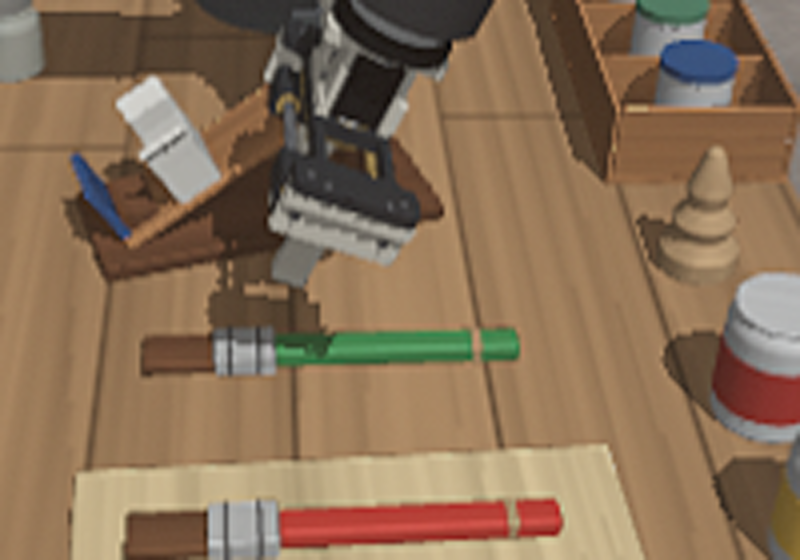

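View pics/w7.png

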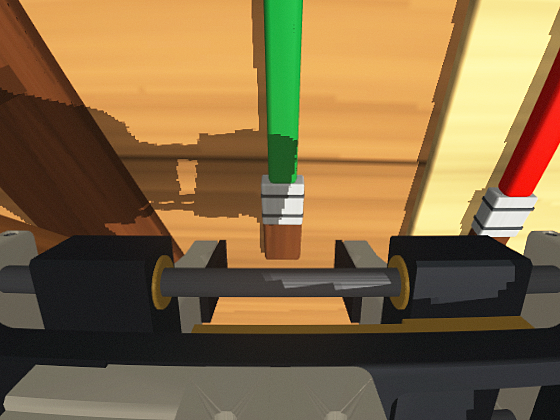

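View pics/t7.png

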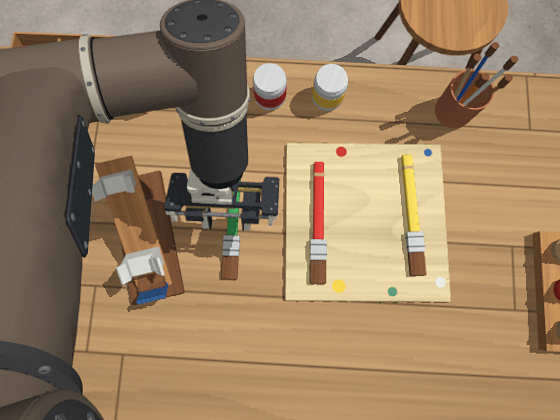

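Run:
```python
from h import *
np.set_printoptions(precision=4,suppress=True)
st=json.load(open('pics/w7.json')); im=np.load('pics/w7.npy')
h=cv2.cvtColor(im,cv2.COLOR_RGB2HSV)
m=((h[...,0]>50)&(h[...,0]<85)&(h[...,1]>100))
pts=[]
for v in range(5,175,15):
    u=np.where(m[v])[0]; P=[plane('wrist',(x,v),.016,st) for x in(u.min()-.5,u.max()+.5)]; pts.append(sum(P)/2); print(v,u.min(),u.max(),pts[-1],round(1e3*np.linalg.norm(P[0]-P[1]),1))
pts=np.array(pts);k=np.polyfit(pts[:,0],pts[:,1],1);print('yaw',np.degrees(np.arctan(k[0])),'y(.565)',np.polyval(k,.565))
c=im[:,283].astype(int);print([v for v in range(150,270) if np.abs(c[v]-c[v-1]).sum()>90])
for v in(178,223.5): print(v,plane('wrist',(283,v),.016,st))
S=lambda x,y:((x+.5)/4+199.5,(y+.5)/4+129.5)
for p in [(477,340),(275,342),(215,345)]: print(plane('side',S(*p),.016))
d=cv2.imread('pics/side0.png')
# junction 2-view height
print(tri(('wrist',(283,178),st),('side',S(275,342))))
t=np.load('pics/t7.npy'); tb=cv2.cvtColor(t,cv2.COLOR_RGB2BGR)[180:290,205:260]; cv2.imwrite('pics/t7z.png',cv2.resize(tb,None,fx=5,fy=5,interpolation=cv2.INTER_CUBIC))
```

```text
5 264 302 [0.6457 0.0571 0.016 ] 21.4
20 264 301 [0.6383 0.0573 0.016 ] 21.3
35 265 300 [0.6306 0.0572 0.016 ] 20.7
50 265 300 [0.6225 0.057  0.016 ] 21.2
65 266 299 [0.6141 0.0569 0.016 ] 20.5
80 266 299 [0.6052 0.0567 0.016 ] 21.1
95 266 298 [0.5959 0.0569 0.016 ] 21.0
110 267 298 [0.586  0.0564 0.016 ] 21.0
125 267 297 [0.5756 0.0566 0.016 ] 20.9
140 268 296 [0.5645 0.0564 0.016 ] 20.2
155 268 296 [0.5528 0.0562 0.016 ] 20.8
170 269 296 [0.5402 0.0556 0.016 ] 20.8
yaw 0.7694542161778956 y(.565) 0.056242720814099284
[184, 195, 198, 208, 209, 214, 215, 217, 218, 224, 225, 260, 268, 269]
178 [0.5332 0.0551 0.016 ]
223.5 [0.4876 0.0543 0.016 ]
[0.6658 0.0544 0.016 ]
[0.5266 0.0561 0.016 ]
[0.4854 0.0539 0.016 ]
(array([0.5287, 0.0562, 0.0137]), [np.float64(2.7), np.float64(2.7)])
```

View pics/t7z.png

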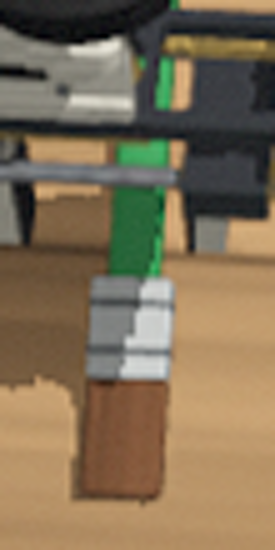

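Call:
{"method": "carry_out", "body": {"plan": [[0.015, 0, -0.015, -0.007, 0, 0], [0.015, 0, -0.02, -0.007, 0, 0], [0.002, 0, -0.02, 0, 0, 0], [0, 0, -0.015, 0, 0, 0], [0, 0, 0, 0, 0, 0], [0, 0, 0, 0, 0, 0]]}}

```text
time_s: 12.53
tcp_pos: [0.5651, 0.0574, 0.0313]
eef_rot: [-180.0, 21.7, 1.0]
contact_force: [0.6, 0.1, -0.3]
gripper_width: 0.0592
```

Call:
{"method": "carry_out", "body": {"plan": [[0.0015, -0.001, -0.01, 0, 0, 0], [0, 0, -0.009, 0, 0, 0], [0, 0, -0.003, 0, 0, 0], [0, 0, 0, 0, 0, 0]]}}

```text
time_s: 12.87
tcp_pos: [0.5673, 0.0569, 0.0113]
eef_rot: [-179.9, 21.4, 1.1]
contact_force: [-0.2, 0.0, 0.6]
gripper_width: 0.059
```

Call:
{"method": "carry_out", "body": {"plan": [[-0.0005, -0.0005, -0.003, 0, 0, -0.003], [0, 0, -0.001, 0, 0, 0], [0, 0, 0, 0, 0, 0], [0, 0, -0.0005, 0, 0, 0], [0, 0, -0.0005, 0, 0, 0], [0, 0, -0.0005, 0, 0, 0], [0, 0, -0.0005, 0, 0, 0], [0, 0, -0.0005, 0, 0, 0], [0, 0, -0.0005, 0, 0, 0], [0, 0, 0, 0, 0, 0], [0, 0, 0, 0, 0, 0]], "fingers": 1, "force": 25}}

```text
time_s: 13.78
tcp_pos: [0.5678, 0.0565, 0.0064]
eef_rot: [-179.9, 21.2, 0.9]
contact_force: [-0.4, 0.1, 1.4]
gripper_width: 0.0218
```

Run:
```python
from h import *
s=r.get_state(); print(s['time_s'],s['tcp_pos'],s['eef_rot'],s['contact_force'],s['gripper_width'])
Rt=Ro.from_euler('xyz',s['eef_rot'],degrees=True)
print('off',Rt.inv().apply(np.array([.5665,.0563,0])-s['tcp_pos']), 'Rrel', s['eef_rot'][1])
```

```text
13.7833 [0.56780798 0.05654012 0.00642615] [-179.86883751   21.22763068    0.93127162] [-0.37732371  0.05148275  1.35657233] 0.021845735319044438
off [0.00110403 0.00023363 0.00646455] Rrel 21.227630683159923
```

Call:
{"method": "carry_out", "body": {"plan": [[0, 0, 0.01, 0, 0, 0], [0, 0, 0.025, 0, 0, 0], [0, 0, 0.03, 0, 0, 0], [0, 0, 0.03, 0, 0, 0], [0, 0, 0.03, 0, 0, 0], [0, 0, 0.03, 0, 0, 0], [0, 0, 0.03, 0, 0, 0], [0, 0, 0.02, 0, 0, 0], [0, 0, 0, 0, 0, 0]]}}

```text
time_s: 14.53
tcp_pos: [0.5642, 0.0547, 0.2225]
eef_rot: [180.0, 21.4, 0.8]
contact_force: [-0.9, 1.5, -0.7]
gripper_width: 0.0221
```

```bash
cat >> h.py <<'E'
def rep2(hov=0.0,off=(.0011,.0002,.0065),tilt=21.2,O=O,RC=RC):
    s=r.get_state(); Rt=Ro.from_euler('xyz',s['eef_rot'],degrees=True)
    b=np.array(s['tcp_pos'])+Rt.apply(off); Rb=Rt*Ro.from_euler('x',180,degrees=True)*Ro.from_euler('y',-tilt,degrees=True)
    rel=RC.inv().apply(b-O); n=RC.apply([0,0,1]); T=RC*Rb.inv()
    # TCP shift that brings tool to goal pose
    Rg=T*Rt; g=O+hov*n-Rg.apply(off)
    print('t',round(s['time_s'],2),'w',s['gripper_width'],'F',np.round(s['contact_force'],1),'J',np.round(s['joints'],1))
    print('brush in cradle mm',np.round(1e3*rel,1),'TCP shift',np.round(g-s['tcp_pos'],4),'turn',np.round(T.as_rotvec(),3))
E
python3 - <<'E'
from h import *
rep2(.1)
E
```

```text
t 14.53 w 0.022077054217769534 F [-0.9  1.5 -0.7] J [ 20.3  24.3   5.3  -7.  -91.3  71.6]
brush in cradle mm [  42.7 -187.1   86.3] TCP shift [-0.0991  0.166  -0.0097] turn [ 0.081 -0.523  0.271]
```

Call:
{"method": "carry_out", "body": {"plan": [[-0.006, 0.01, 0.006, 0.006, -0.035, 0.018], [-0.011, 0.018, 0.006, 0.01, -0.065, 0.034], [-0.012, 0.02, 0.006, 0.01, -0.065, 0.034], [-0.012, 0.02, 0.006, 0.01, -0.065, 0.034], [-0.012, 0.02, 0, 0.01, -0.065, 0.034], [-0.012, 0.02, 0, 0.01, -0.065, 0.034], [-0.012, 0.02, 0, 0.01, -0.065, 0.034], [-0.012, 0.02, -0.008, 0.01, -0.065, 0.034], [-0.006, 0.012, -0.008, 0.005, -0.033, 0.015], [0, 0, 0, 0, 0, 0], [0, 0, 0, 0, 0, 0]]}}

```text
time_s: 15.45
tcp_pos: [0.4649, 0.2194, 0.2335]
eef_rot: [-179.5, -10.6, 17.4]
contact_force: [-0.0, 0.4, -0.4]
gripper_width: 0.0215
```

Run:
```python
from h import *
rep2(.08)
```

```text
t 15.45 w 0.021515494939899266 F [-0.   0.4 -0.4] J [ 51.4  -1.8 -29.5   6.9 -53.5  52.3]
brush in cradle mm [ 10.   -1.2 118.1] TCP shift [ 0.0098  0.0042 -0.0379] turn [-0.017  0.027 -0.013]
```

Call:
{"method": "carry_out", "body": {"plan": [[0.005, 0.002, -0.015, -0.008, 0.013, -0.006], [0.004, 0.002, -0.015, -0.008, 0.013, -0.006], [0, 0, -0.005, 0, 0, 0], [0, 0, 0, 0, 0, 0], [0, 0, 0, 0, 0, 0]]}}

```text
time_s: 15.87
tcp_pos: [0.4757, 0.2225, 0.1996]
eef_rot: [-179.9, -8.9, 16.6]
contact_force: [-0.6, 0.0, 0.1]
gripper_width: 0.0219
```

Run:
```python
from h import *
rep2(.04)
for n in ['top','side','wrist']: snap(n,n+'8')
a=cv2.imread('pics/top8.png')[140:320,60:220];b=cv2.imread('pics/side8.png')[60:220,170:350]
cv2.imwrite('pics/e3.png',cv2.resize(a,None,fx=3.3,fy=3.3,interpolation=cv2.INTER_CUBIC));cv2.imwrite('pics/e4.png',cv2.resize(b,None,fx=3.7,fy=3.7,interpolation=cv2.INTER_CUBIC))
```

```text
t 15.87 w 0.021907841590433227 F [-0.6  0.   0.1] J [ 50.1   2.1 -29.7   6.2 -50.9  52.9]
brush in cradle mm [ 2.7 -1.3 83.2] TCP shift [ 0.0181  0.0068 -0.0387] turn [-0.002  0.     0.002]
```

View pics/e3.png

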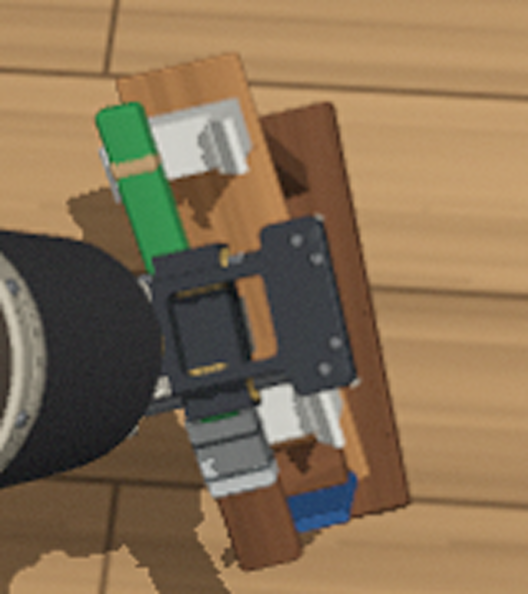

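View pics/e4.png

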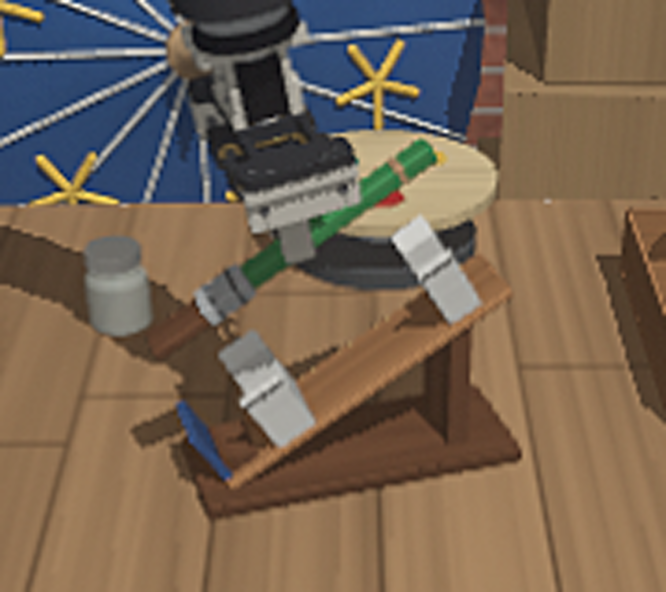

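View pics/wrist8.png

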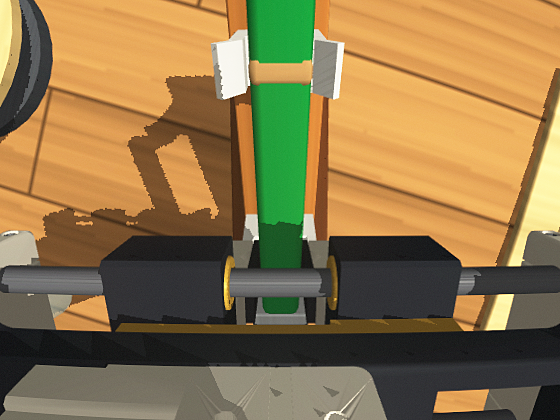

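Call:
{"method": "carry_out", "body": {"plan": [[0.007, 0.003, -0.015, 0, 0, 0], [0.007, 0.003, -0.015, 0, 0, 0], [0.002, 0, -0.005, 0, 0, 0], [0, 0, 0, 0, 0, 0], [0, 0, 0, 0, 0, 0]]}}

```text
time_s: 16.43
tcp_pos: [0.4931, 0.2293, 0.1683]
eef_rot: [-179.7, -9.3, 16.6]
contact_force: [0.1, -0.8, -0.5]
gripper_width: 0.0217
```

Run:
```python
from h import *
rep2(.015)
for n in ['side','wrist']: snap(n,n+'9')
b=cv2.imread('pics/side9.png')[60:220,170:350]
cv2.imwrite('pics/e5.png',cv2.resize(b,None,fx=3.7,fy=3.7,interpolation=cv2.INTER_CUBIC))
```

```text
t 16.43 w 0.02170873164177388 F [ 0.1 -0.8 -0.5] J [ 49.    5.5 -30.7   6.5 -46.   53.4]
brush in cradle mm [ 3.2  0.2 46.7] TCP shift [ 0.0126  0.0036 -0.029 ] turn [-0.007  0.006  0.002]
```

View pics/e5.png

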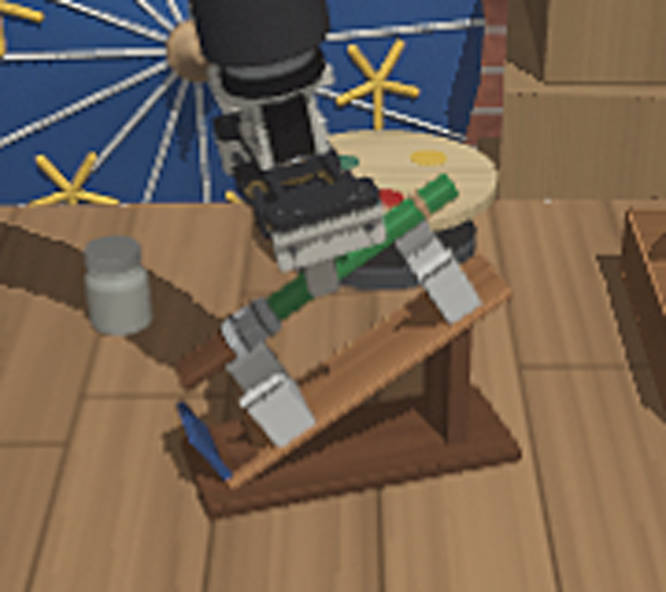

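View pics/wrist9.png

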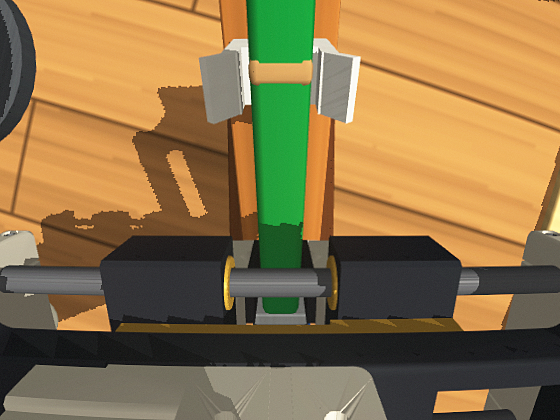

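Call:
{"method": "carry_out", "body": {"plan": [[0.006, 0.002, -0.013, -0.004, 0.003, 0], [0.005, 0.001, -0.012, -0.003, 0.003, 0], [0.001, 0, -0.004, 0, 0, 0], [0, 0, 0, 0, 0, 0]]}}

```text
time_s: 16.87
tcp_pos: [0.5062, 0.2336, 0.1418]
eef_rot: [-179.8, -9.1, 16.6]
contact_force: [0.6, -0.0, -0.1]
gripper_width: 0.0217
```

Run:
```python
from h import *
rep2(.0)
for n in ['side','wrist']: snap(n,n+'10')
b=cv2.imread('pics/side10.png')[60:220,170:350]
cv2.imwrite('pics/e6.png',cv2.resize(b,None,fx=3.7,fy=3.7,interpolation=cv2.INTER_CUBIC))
```

```text
t 16.87 w 0.02166158290752442 F [ 0.6 -0.  -0.1] J [ 48.1   8.5 -31.2   6.8 -42.6  53.9]
brush in cradle mm [ 1.8  0.5 16.9] TCP shift [ 0.0068  0.0015 -0.0156] turn [-0.005  0.005  0.001]
```

View pics/e6.png

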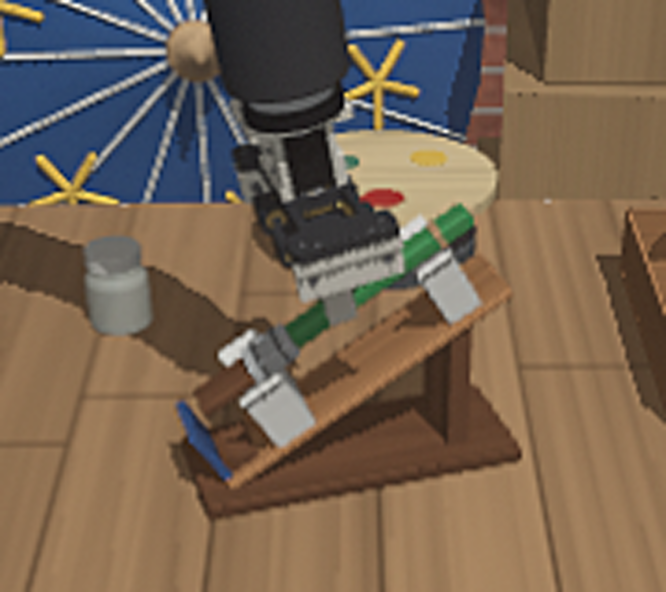

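View pics/wrist10.png

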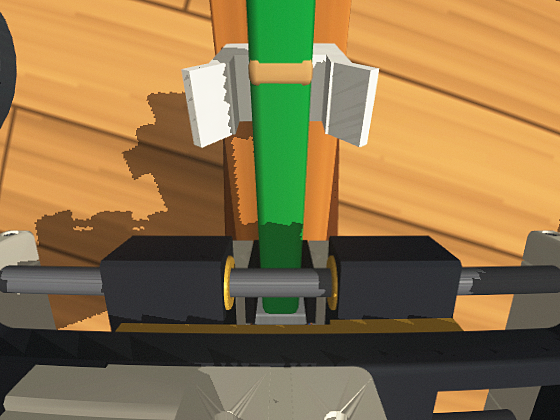

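Call:
{"method": "carry_out", "body": {"plan": [[0.003, 0.001, -0.007, -0.003, 0.003, 0], [0.002, 0, -0.004, -0.002, 0.002, 0], [0.0005, 0, -0.001, 0, 0, 0], [0, 0, 0, 0, 0, 0]]}}

```text
time_s: 17.3
tcp_pos: [0.5124, 0.2352, 0.1308]
eef_rot: [-180.0, -8.9, 16.7]
contact_force: [0.3, 0.8, -0.6]
gripper_width: 0.0217
```

Run:
```python
from h import *
rep2(.0)
```

```text
t 17.3 w 0.021696545314168682 F [ 0.3  0.8 -0.6] J [ 47.6  10.  -31.    6.8 -41.5  54.2]
brush in cradle mm [1.9 0.2 4.2] TCP shift [ 0.0005 -0.0001 -0.0045] turn [-0.001  0.001  0.   ]
```

Call:
{"method": "carry_out", "body": {"plan": [[0, 0, -0.002, 0, 0, 0], [0.001, 0, -0.002, 0, 0, 0], [0, 0, -0.0005, 0, 0, 0]]}}

```text
time_s: 17.55
tcp_pos: [0.5136, 0.2352, 0.126]
eef_rot: [-180.0, -8.9, 16.7]
contact_force: [0.4, 1.2, -0.6]
gripper_width: 0.0214
```

Run:
```python
from h import *
rep2(.0)
```

```text
t 17.55 w 0.02135319725703252 F [ 0.4  1.2 -0.6] J [ 47.5  10.4 -31.3   6.9 -40.9  54.2]
brush in cradle mm [ 0.5 -0.1 -0.5] TCP shift [-0.0007 -0.0001  0.0002] turn [-0.001  0.001  0.   ]
```

Call:
{"method": "carry_out", "body": {"plan": [[0.0005, 0, -0.0015, 0, 0, 0], [0, 0, -0.0005, 0, 0, 0]]}}

```text
time_s: 17.72
tcp_pos: [0.5138, 0.2353, 0.126]
eef_rot: [-180.0, -8.9, 16.7]
contact_force: [0.3, -0.2, -0.6]
gripper_width: 0.0216
```

Call:
{"method": "carry_out", "body": {"plan": [[0.0005, 0, -0.002, 0, 0, 0], [0.0005, 0, -0.002, 0, 0, 0]]}}

```text
time_s: 17.88
tcp_pos: [0.514, 0.2354, 0.1258]
eef_rot: [-179.9, -9.0, 16.7]
contact_force: [-19.8, -1.9, 27.6]
gripper_width: 0.0218
```

Run:
```python
from h import *
rep2(.0)
for n in ['side','wrist']: snap(n,n+'11')
b=cv2.imread('pics/side11.png')[60:220,170:350]
cv2.imwrite('pics/e7.png',cv2.resize(b,None,fx=3.7,fy=3.7,interpolation=cv2.INTER_CUBIC))
rep2(.0)
```

```text
t 17.88 w 0.02175065682003132 F [-19.8  -1.9  27.6] J [ 47.5  10.4 -31.4   7.  -40.7  54.2]
brush in cradle mm [ 0.7 -0.  -0.9] TCP shift [-0.0011 -0.0003  0.0004] turn [-0.002  0.003 -0.001]
t 17.98 w 0.021175960188958818 F [-16.3  -1.9  22.9] J [ 47.5  10.4 -31.4   7.  -40.7  54.2]
brush in cradle mm [ 0.7 -0.  -0.9] TCP shift [-0.001  -0.0002  0.0005] turn [-0.002  0.003 -0.001]
```

View pics/e7.png

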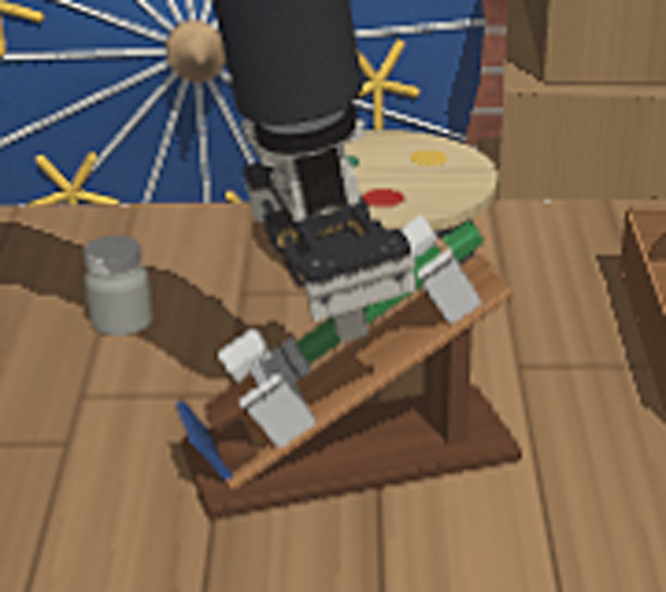

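View pics/wrist11.png

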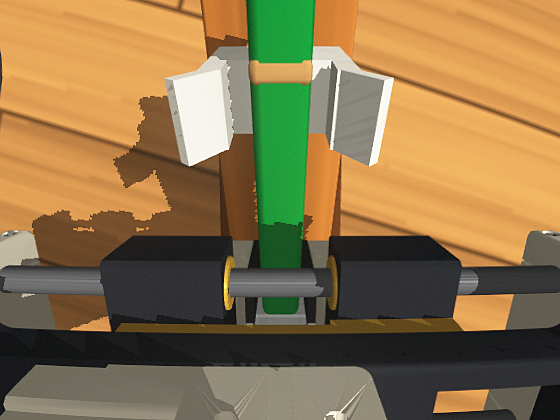

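Call:
{"method": "carry_out", "body": {"plan": [[0, 0, 0, 0, 0, 0], [0, 0, 0, 0, 0, 0], [0, 0, 0, 0, 0, 0]]}}

```text
time_s: 18.23
tcp_pos: [0.5139, 0.2358, 0.1274]
eef_rot: [-179.9, -9.1, 16.8]
contact_force: [0.2, -0.1, -0.5]
gripper_width: 0.0217
```

Call:
{"method": "carry_out", "body": {"plan": [[0, 0, 0, 0, 0, 0], [0, 0, 0, 0, 0, 0], [0, 0, 0, 0, 0, 0], [0, 0, 0, 0, 0, 0], [0, 0, 0, 0, 0, 0], [0, 0, 0, 0, 0, 0], [0, 0, 0, 0, 0, 0]], "fingers": -0.5}}

```text
time_s: 18.82
tcp_pos: [0.5142, 0.2355, 0.1261]
eef_rot: [-179.9, -9.1, 16.8]
contact_force: [0.3, -0.6, -0.4]
gripper_width: 0.0621
```

Run:
```python
from h import *
rep2(.0)
for n in ['side','wrist']: snap(n,n+'12')
b=cv2.imread('pics/side12.png')[60:220,170:350]
cv2.imwrite('pics/e8.png',cv2.resize(b,None,fx=3.7,fy=3.7,interpolation=cv2.INTER_CUBIC))
```

```text
t 18.82 w 0.062097412586648054 F [ 0.3 -0.6 -0.4] J [ 47.5  10.3 -31.4   7.  -40.6  54.2]
brush in cradle mm [ 1.1  0.1 -0.8] TCP shift [-0.0012 -0.0004  0.0001] turn [-0.003  0.004 -0.001]
```

View pics/e8.png

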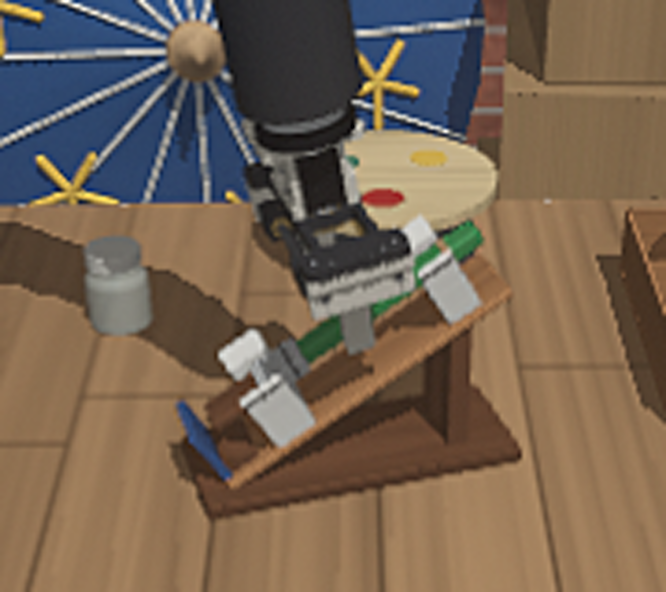

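View pics/wrist12.png

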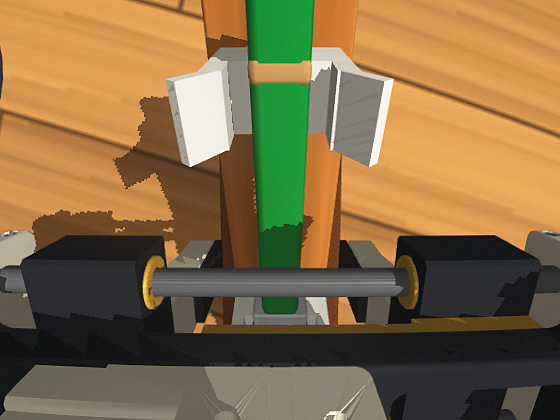

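Call:
{"method": "carry_out", "body": {"plan": [[-0.002, 0, 0.008, 0, 0, 0], [-0.003, -0.001, 0.02, 0, 0, 0], [-0.004, -0.001, 0.03, 0, 0, 0], [-0.004, -0.001, 0.035, 0, 0, 0], [-0.004, -0.001, 0.035, 0, 0, 0], [-0.004, -0.001, 0.035, 0, 0, 0], [-0.02, 0.02, 0.02, 0, 0, 0], [-0.02, 0.03, 0.01, 0, 0, 0], [-0.02, 0.03, 0, 0, 0, 0], [0, 0.03, 0, 0, 0, 0], [0, 0, 0, 0, 0, 0], [0, 0, 0, 0, 0, 0]]}}

```text
time_s: 19.92
tcp_pos: [0.4251, 0.34, 0.3379]
eef_rot: [-179.5, -9.3, 16.5]
contact_force: [0.5, 0.1, -0.7]
gripper_width: 0.0659
```

Run:
```python
from h import *
s=r.get_state(); print(s['time_s'],s['tcp_pos'],s['joints'],s['contact_force'])
for n in ['side','top']: snap(n,n+'13')
a=cv2.imread('pics/top13.png')[140:320,60:220];b=cv2.imread('pics/side13.png')[60:220,170:350]
f=lambda x:cv2.resize(x,(400,400),interpolation=cv2.INTER_CUBIC)
cv2.imwrite('pics/e9.png',np.hstack([f(a),f(b)]))
cv2.imwrite('pics/e10.png',cv2.imread('pics/top13.png'))
```

```text
19.9167 [0.42508803 0.34003329 0.33791344] [ 64.0039579   -0.67165907 -14.62018321   6.91360159 -69.53756974
  40.48115603] [ 0.54855965  0.10813433 -0.72970873]
```

View pics/e9.png

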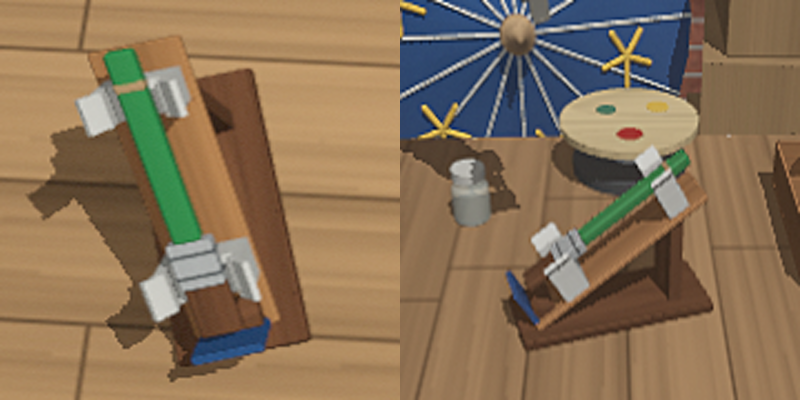

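View pics/e10.png

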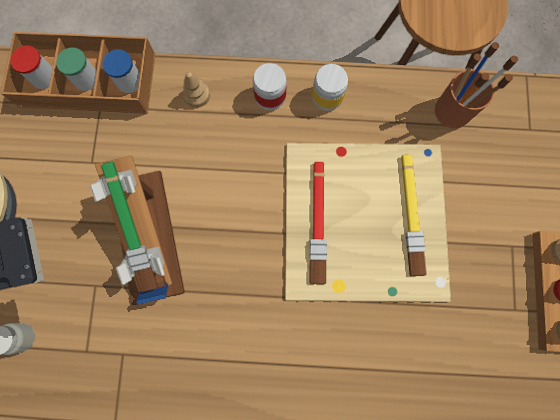

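Run:
```python
from h import *
np.set_printoptions(precision=4,suppress=True)
a=np.load('pics/top13.npy');b=np.load('pics/side13.npy')
def band(im,x0,x1,y0,y1,col):
    h=cv2.cvtColor(im,cv2.COLOR_RGB2HSV)[y0:y1,x0:x1]; m=(h[...,0]>50)&(h[...,0]<85)&(h[...,1]>100)
    n,l,s,c=cv2.connectedComponentsWithStats(m.astype(np.uint8)); return [(s[i],c[i]+[x0,y0]) for i in range(1,n) if s[i][4]>15]
print(band(a,90,180,150,300,0)); print(band(b,240,330,90,180,0))
for n in('top','side'):
    print(n,'pred band',proj(n,O+RC.apply([.1,0,.016])),'junc',proj(n,O+RC.apply([-.0395,0,.016])),'centroid handle',proj(n,O+RC.apply([.029,0,.016])),'bristle end',proj(n,O+RC.apply([-.13,0,.016])))
cv2.imwrite('pics/f1.png',cv2.resize(cv2.cvtColor(a,cv2.COLOR_RGB2BGR)[155:310,90:180],None,fx=3.8,fy=3.8,interpolation=cv2.INTER_CUBIC))
c=snap('top','top14'); print(np.abs(c.astype(int)-a)[150:310,90:190].max())
for n,box in (('red',(300,340,150,300)),('yel',(395,435,145,290))):
    z=np.load('pics/top0.npy').astype(int); x0,x1,y0,y1=box; print(n,np.abs(z-c)[y0:y1,x0:x1].mean())
```

```text
[(array([ 12,  12,  16,  16, 190], dtype=int32), array([108.9263, 169.5684])), (array([ 17,  30,  33,  70, 893], dtype=int32), array([123.6663, 214.1501]))]
[(array([50, 30, 10, 10, 61], dtype=int32), array([294.8361, 124.2623])), (array([ 10,  36,  39,  32, 268], dtype=int32), array([268.306 , 142.6903]))]
top pred band [111.6943 179.4889] junc [135.1621 249.9139] centroid handle [123.9137 216.2407] bristle end [149.2511 291.8804]
side pred band [288.8502 125.9234] junc [249.5877 153.4613] centroid handle [268.7622 139.9982] bristle end [224.5946 171.0512]
14
red 1.1832222222222222
yel 1.1304597701149426
```

View pics/f1.png

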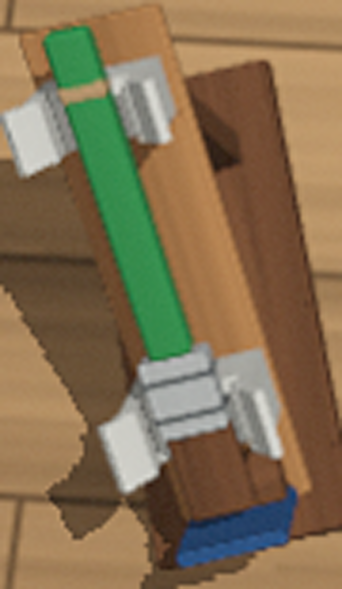

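Run:
```python
from h import *
print(r.get_state()['time_s']); print(r.close_job())
```

```text
20.0667
the job is handed in; nothing more can be done
None
```

The green brush is in both white saddles of the slanted rest, handle end high and bristles by the blue stop. I handed the job in at 20.1 s, and no verdict was reported.

**What I did:** My first grasp was square to the brush. Over the rest, that pose ran joint 3 to its limit. I set the brush down on the bare table between the board and the rest and regripped it with the tool tilted about 21°. I then lowered it along the slope's normal until I read about 34 N of contact, square to the slope. I held it there, released it and backed away clear.

**Last checks:**
- **Position at contact:** arm pose put the brush middle within about 1 mm of the rest's origin (x +0.7, y 0.0, z −0.9 mm).
- **Top view after retreat:** the pale band was within 0.5 px of where a perfect fit would put it. The handle–ferrule joint was about 2 px (roughly 4 mm) off, within tolerance.
- **At rest:** two pictures in a row showed the brush still. The red and yellow brushes look the same as in the first picture.

**What disagreed:**
- **Height of the rest:** the wrist-and-top fit put the origin at 124 mm and the side-and-top points at about 116 mm. I used 120 mm, which agrees with the text, and the contact height confirmed it.
- **Brush height on the board:** one wrist-and-top estimate at the pale band came out at 11 mm instead of 28 mm. The other views agreed on 25–28 mm, so I dropped it.

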